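Knock the jammed nuts out of the feed tubes and pour them into the parts bin

TASK

Set the catch pan on the bench with its open edge under the slope of the steel knock-out ridge, then tip each of the two feed tubes mouth-down in turn and tap its rim smartly against the ridge's edge until every jammed nut has come out into the pan, laying the empty tubes back flat on the rubber mat, top up. Then carry the pan over and tip it so that the nuts slide into the blue bin, and set the pan back level on the bench with its open edge under the ridge as before. Leave the spanner, the oil bottle and the paper cup alone.

Things in the scene. Friction and masses are not known exactly. Their poses are not given: they have to be found in the camera images.
- ridge: fixed steel ridge: angle bar 160 mm long mounted corner up like a 90-degree roof, 95 mm high, on a green foot reaching 17 mm either side of its middle. Origin: centre of its underside; x along the ridge line, z up. Both faces slope at 45 degrees, to +y and -y, and end 49 mm from the middle, 41 mm clear of the bench. The pan goes on the -y side; the tube is knocked on the +y face
- ridge_top (a point): middle of the sharp ridge line, 95 mm above the bench. Knock the lower part of the tube's rim on the +y face just below this line, tube square to that face, so that the bore looks over the line and the nuts slide down the -y face
- tube_a: loose square clear plastic feed tube, 160 mm long, 35 x 35 mm, 0.2 kg, 2 to 4 nuts jammed inside. Origin: centre of its underside as it lies; x to the open mouth, z out of its top; closed end at x = -80 mm. Bore 15 mm wide, 16.5 mm high; rim 9 mm thick. Grip it by the black sleeve over x = -50 to 20 mm, 44 mm wide (y), 33 mm high: the sleeve gives up to 12 mm along the tube on springs (1.2 N/mm)
- tube_b: loose square clear plastic feed tube, 160 mm long, 35 x 35 mm, 0.2 kg, 2 to 4 nuts jammed inside. Origin: centre of its underside as it lies; x to the open mouth, z out of its top; closed end at x = -80 mm. Bore 15 mm wide, 16.5 mm high; rim 9 mm thick. Grip it by the black sleeve over x = -50 to 20 mm, 44 mm wide (y), 33 mm high: the sleeve gives up to 12 mm along the tube on springs (1.2 N/mm)
- tube_a_mouth (a point): centre of the tube's mouth: x = +80 mm, z = 17.5 mm. A stiff catch in the neck 18 mm behind it holds the nuts. Their weight does not move it, but each sharp knock of the rim along the tube, at 0.2 m/s or so, pushes it aside a little, for good. After 1 to 10 knocks (more if soft) it is clear and the nuts slide out if the mouth points some 45 degrees down
- tube_b_mouth (a point): centre of the tube's mouth: x = +80 mm, z = 17.5 mm. A stiff catch in the neck 18 mm behind it holds the nuts. Their weight does not move it, but each sharp knock of the rim along the tube, at 0.2 m/s or so, pushes it aside a little, for good. After 1 to 10 knocks (more if soft) it is clear and the nuts slide out if the mouth points some 45 degrees down
- pan: loose aluminium catch pan, 0.35 kg, 190 mm long, 120 mm wide, floor 3 mm, side walls 28 mm high. Origin: on the underside, 100 mm behind the front edge; x points to that edge, which has no wall: pour over it. The rear 55 mm is a solid grey block 30 mm high. The handle is a black rib along x over the block
- pan_lip (a point): middle of the pan's open front edge, upper side: x = +100 mm, z = 9 mm; the last 45 mm of the floor slopes up 6 mm to it. Nuts slide on the pan (and the ridge) once it is tilted over about 25 degrees
- pan_grip (a point): grip point in the pan's rib: x = -35 mm, z = 54 mm; the pan balances about here. The rib is 14 mm wide (along y), 60 mm long, from 30 to 65 mm above the underside
- bin: fixed blue plastic bin, open on top, 220 mm (its x) by 150 mm (its y), 70 mm high, walls 4 mm. Origin: centre of its underside
- mat: thin black rubber mat (1 mm, fixed), 300 mm (its x) by 190 mm (its y). Origin: its centre on the bench
- nut0: steel T-nut, 20 g, 16 mm long (x), 14 mm high, 14 mm wide (y) over its front 5 mm (the flange) and 10 mm behind, with a dark hole along x; at the start inside tube_a. Origin: middle of its underside as it lies at the start, 7 mm below its centre
- nut1: steel T-nut, 20 g, 16 mm long (x), 14 mm high, 14 mm wide (y) over its front 5 mm (the flange) and 10 mm behind, with a dark hole along x; at the start inside tube_a. Origin: middle of its underside as it lies at the start, 7 mm below its centre
- nut2: steel T-nut, 20 g, 16 mm long (x), 14 mm high, 14 mm wide (y) over its front 5 mm (the flange) and 10 mm behind, with a dark hole along x; at the start inside tube_a. Origin: middle of its underside as it lies at the start, 7 mm below its centre. It may be absent
- nut3: steel T-nut, 20 g, 16 mm long (x), 14 mm high, 14 mm wide (y) over its front 5 mm (the flange) and 10 mm behind, with a dark hole along x; at the start inside tube_a. Origin: middle of its underside as it lies at the start, 7 mm below its centre. It may be absent
- nut4: steel T-nut, 20 g, 16 mm long (x), 14 mm high, 14 mm wide (y) over its front 5 mm (the flange) and 10 mm behind, with a dark hole along x; at the start inside tube_b. Origin: middle of its underside as it lies at the start, 7 mm below its centre
- nut5: steel T-nut, 20 g, 16 mm long (x), 14 mm high, 14 mm wide (y) over its front 5 mm (the flange) and 10 mm behind, with a dark hole along x; at the start inside tube_b. Origin: middle of its underside as it lies at the start, 7 mm below its centre
- nut6: steel T-nut, 20 g, 16 mm long (x), 14 mm high, 14 mm wide (y) over its front 5 mm (the flange) and 10 mm behind, with a dark hole along x; at the start inside tube_b. Origin: middle of its underside as it lies at the start, 7 mm below its centre. It may be absent
- nut7: steel T-nut, 20 g, 16 mm long (x), 14 mm high, 14 mm wide (y) over its front 5 mm (the flange) and 10 mm behind, with a dark hole along x; at the start inside tube_b. Origin: middle of its underside as it lies at the start, 7 mm below its centre. It may be absent
- wrench: steel spanner lying at the far side of the bench; leave alone
- oiler: white oil bottle, 44 mm across, 130 mm tall; leave alone
- cup: paper cup, 70 mm across, 85 mm tall; leave alone
Things that resemble listed ones, but are neither listed nor needed, are in the scene too. What is shaped like the pan but orange is not meant.

How it is judged (in metres and radians):
On the way, in this order (a step that is already met when the one before it is completed fails the run):
1. the pan stands level on the bench with its open edge under the ridge's slope, on the ridge's -y side (x of pan_lip in the frame of ridge between -0.05 and 0.05 m and y of pan_lip in the frame of ridge between -0.053 and -0.012 m and angle between pan's own z axis and vertical below 0.06 rad and height (world z) of pan below 0.008 m), for 0.3 s.
2. a tube, tipped mouth-down, is tapped against the ridge (((angle between tube_a's own x axis and vertical above 1.95 rad and contact force between tube_a and ridge above 2 N) or (angle between tube_b's own x axis and vertical above 1.95 rad and contact force between tube_b and ridge above 2 N))).
3. with one tube cleared, the other tube, tipped mouth-down, is tapped against the ridge ((((angle between tube_a's own x axis and vertical above 1.95 rad and contact force between tube_a and ridge above 2 N) and distance between each of nut4, nut5 and tube_b above 0.1 m) or ((angle between tube_b's own x axis and vertical above 1.95 rad and contact force between tube_b and ridge above 2 N) and distance between each of nut0, nut1 and tube_a above 0.1 m))).
4. all the nuts lie in the pan while it stands on the bench (x of nut0 in the frame of pan between -0.04 and 0.105 m and y of nut0 in the frame of pan between -0.06 and 0.06 m and z of nut0 in the frame of pan between -0.005 and 0.04 m and x of nut1 in the frame of pan between -0.04 and 0.105 m and y of nut1 in the frame of pan between -0.06 and 0.06 m and z of nut1 in the frame of pan between -0.005 and 0.04 m and x of nut2 in the frame of pan between -0.04 and 0.105 m and y of nut2 in the frame of pan between -0.06 and 0.06 m and z of nut2 in the frame of pan between -0.005 and 0.04 m and x of nut3 in the frame of pan between -0.04 and 0.105 m and y of nut3 in the frame of pan between -0.06 and 0.06 m and z of nut3 in the frame of pan between -0.005 and 0.04 m and x of nut4 in the frame of pan between -0.04 and 0.105 m and y of nut4 in the frame of pan between -0.06 and 0.06 m and z of nut4 in the frame of pan between -0.005 and 0.04 m and x of nut5 in the frame of pan between -0.04 and 0.105 m and y of nut5 in the frame of pan between -0.06 and 0.06 m and z of nut5 in the frame of pan between -0.005 and 0.04 m and x of nut6 in the frame of pan between -0.04 and 0.105 m and y of nut6 in the frame of pan between -0.06 and 0.06 m and z of nut6 in the frame of pan between -0.005 and 0.04 m and x of nut7 in the frame of pan between -0.04 and 0.105 m and y of nut7 in the frame of pan between -0.06 and 0.06 m and z of nut7 in the frame of pan between -0.005 and 0.04 m and linear speed of each of nut0, nut1, nut2, nut3, nut4, nut5, nut6, nut7 below 0.03 m/s and angle between pan's own z axis and vertical below 0.06 rad and height (world z) of pan below 0.008 m), for 0.3 s.
5. the pan is tipped with its open edge over the bin (angle between pan's own z axis and vertical above 0.4 rad and x of pan_lip in the frame of bin between -0.12 and 0.12 m and y of pan_lip in the frame of bin between -0.085 and 0.085 m), for 0.2 s.
At the end, for the whole second after the job is handed in: Every nut rests in the blue bin; both tubes lie flat, top up, their middles within the mat; the pan stands level on the bench, its front edge under the ridge's -y slope (12 to 53 mm from the ridge's middle line, within 50 mm of its centre lengthwise); all at rest (all of step 1 and x of nut0 in the frame of bin between -0.11 and 0.11 m and y of nut0 in the frame of bin between -0.075 and 0.075 m and z of nut0 in the frame of bin between -0.005 and 0.06 m and x of nut1 in the frame of bin between -0.11 and 0.11 m and y of nut1 in the frame of bin between -0.075 and 0.075 m and z of nut1 in the frame of bin between -0.005 and 0.06 m and x of nut2 in the frame of bin between -0.11 and 0.11 m and y of nut2 in the frame of bin between -0.075 and 0.075 m and z of nut2 in the frame of bin between -0.005 and 0.06 m and x of nut3 in the frame of bin between -0.11 and 0.11 m and y of nut3 in the frame of bin between -0.075 and 0.075 m and z of nut3 in the frame of bin between -0.005 and 0.06 m and x of nut4 in the frame of bin between -0.11 and 0.11 m and y of nut4 in the frame of bin between -0.075 and 0.075 m and z of nut4 in the frame of bin between -0.005 and 0.06 m and x of nut5 in the frame of bin between -0.11 and 0.11 m and y of nut5 in the frame of bin between -0.075 and 0.075 m and z of nut5 in the frame of bin between -0.005 and 0.06 m and x of nut6 in the frame of bin between -0.11 and 0.11 m and y of nut6 in the frame of bin between -0.075 and 0.075 m and z of nut6 in the frame of bin between -0.005 and 0.06 m and x of nut7 in the frame of bin between -0.11 and 0.11 m and y of nut7 in the frame of bin between -0.075 and 0.075 m and z of nut7 in the frame of bin between -0.005 and 0.06 m and linear speed of each of nut0, nut1, nut2, nut3, nut4, nut5, nut6, nut7 below 0.03 m/s and linear speed of each of pan, tube_a, tube_b below 0.02 m/s and x of tube_a in the frame of mat between -0.15 and 0.15 m and y of tube_a in the frame of mat between -0.095 and 0.095 m and angle between each of tube_a, tube_b's own z axis and vertical below 0.08 rad and height (world z) of each of tube_a, tube_b below 0.008 m and x of tube_b in the frame of mat between -0.15 and 0.15 m and y of tube_b in the frame of mat between -0.095 and 0.095 m); the robot touches nothing.
It fails at once if the spanner, oil bottle or paper cup is moved more than 30 mm (distance of any of wrench, oiler, cup from where it was at the start of the episode above 0.03 m).
It fails at once if a nut falls off the bench (height (world z) of any of nut0, nut1, nut2, nut3, nut4, nut5, nut6, nut7 below -0.05 m).
Of nut2, nut3, nut6, nut7 only 1 to 4 are there at a start; the rules pass over those that are not, and their reading is None.
At some moment in a run one of tube_a, tube_b, pan may be knocked a few centimetres aside while the robot is not near it.
It also fails if it takes over 210 s, if anything falls off the work surface, if the arm or the gripper's body presses on something with over 40 N, if the wrist force passes 120 N, or if a joint passes its speed limit or range.

ROBOT

A 6-joint arm with a two-finger parallel gripper is mounted at the origin on the work surface. World frame = base frame: x ahead of the robot, y to its left, z up, the work surface at z = 0. Lengths are in mm, angles in rad, forces in N, time in s.
With the tool pointing down it reaches from about 350 to 875 mm from the base axis. Payload 4.2 kg.
Tool frame: the origin (TCP) lies on the mounting face of the last link; the fingertips stand 173 mm ahead of it and the grasp point (between the pads) lies 155 mm ahead of it (tcp_to_grasp is the distance from the TCP to the grasp point, in mm); z points along the fingers, y is the direction in which the jaws open and shut (so a half turn about z gives the same grasp; the last joint's range is limited). The gripper opens to 85 mm and grips with 20 to 120 N. Pads are 22 mm wide; open, the fingers measure 114 mm over their backs; the gripper's body (76 mm by 85 mm) begins 54 mm behind the grasp point. The pads swing forward as they close: fully open they stand 13 mm farther back than shut.
Start: joints at [1.425, 0.385, 0.008, 0, -1.194, -0.259], TCP at [246.114, 574.481, 404.712] pointing down, gripper open.
Joint ranges: [-3.14, 3.14], [-1.21, 2.06], [-1.07, 1.41], [-3.16, 2.05], [-2.99, -0.16], [-3.1, 3.1]. Speed limits (rad/s): [2.79, 2.79, 3.14, 3.14, 3.14, 3.14].

INTERFACE

Orientations are given as a unit quaternion [x, y, z, w].
In Python, from bench import * gives the robot as it stands. The module is installed in compiled form; this text tells all that it offers.
- The arm moves only by the tool apply_moves, never from a script. Its arguments are lists of equal length, an entry for each row: "fingers": the closure, from 0 (fully open) to 1 (shut); "dp": the shift along the world's x, y, z in cm, a list of three; "yaw": the turn about the world's z in degrees. A call has 1 to 10 rows; each row is the pose to reach, as a shift and turn from the pose measured when the call began; what a row does not reach only later rows make up. A row lasts 1/10 s, in which the tool goes at most 50 mm and 8.59 degrees, less where a joint would pass 70% of its speed; a pose out of reach is approached as far as the arm can. A call with a gripper value outside its range is refused whole. The fingers move at their own pace and stop on an object; the grip force is fixed at half the most. Time passes only in rows, so rows that repeat a pose let the fingers close. It gives the time, the measured TCP pose, the force and the opening at its end, in the units of the state.
- read_state(): the state, without advancing time (a new reading comes with each control period).
- get_image(name): name is "scene" or "top" or "wrist"; returns a dict with "color" (420x560x3 uint8, blue, green, red), "mtx" (3x3 intrinsics, pixels), "camera_from_world" (4x4, takes a point from world to camera coordinates); the wrist camera has in their place "tool_from_camera" (4x4, takes a point from camera to tool coordinates, whose origin is the TCP and whose axes are the flange's). Camera axes: x right, y down, z forward; pixel columns grow to the right and rows downward; lengths in mm; the calibration is good to about 2 mm. A picture is of the moment at which its call begins: read the wrist's pose just before it. There is no depth.
- job_done(): hands the job in, once; it reports no verdict.
The state is a dict: "clock": time; "joints": joint angles; "joint_vel": joint speeds; "joint_efforts": joint torques, N m; "position": TCP position; "ee_rot": TCP orientation; "contact_force": force on the tool from outside, world axes, zero at the start; "wrist_torque": the same for the moment, N m; "gripper_width": finger opening in mm.
Only numpy, scipy, OpenCV 4.12 (cv2) and the standard library are available. Lean on these libraries where they do the work, as an engineer would, in place of code of your own. Each camera call takes 0.05 s, during which the arm holds its last target. There are 200 camera calls.

## Working session

There is one attempt and no reset: what is moved stays moved. The work goes in short steps, Python scripts to look and compute and a tool call to move; the robot and the scene stay as the last step left them, time stands still between calls to the robot, and variables do not carry over. Pictures are saved under pics/ and viewed, about 12 in all and at most 16, crops included, and the job is handed in when it is done.

Besides the shell and the picture viewer there is one more tool, called after ">>>" by a JSON object that holds its "api" and its "payload", one argument or row to a line. apply_moves: Moves the arm, as the interface text tells. Its arguments: {"type":"object","properties":{"fingers":{"type":"array","items":{"type":"number"}},"dp":{"type":"array","items":{"type":"array","items":{"type":"number"}}},"yaw":{"type":"array","items":{"type":"number"}}},"required":["fingers","dp","yaw"]}

```bash
mkdir -p pics; ls; python3 - <<'E'
from bench import *
import cv2,numpy as np,json,pickle
s=read_state();print(s)
d={}
for n in("scene","top","wrist"):
    i=get_image(n);d[n]=i;cv2.imwrite(f"pics/{n}0.png",i["color"])
pickle.dump(d,open("d0.pkl","wb"))
for n in d:
    print(n,{k:np.round(v,3).tolist() for k,v in d[n].items() if k!="color"})
cv2.imwrite("pics/both0.png",np.hstack([cv2.resize(d["scene"]["color"],(400,300)),cv2.resize(d["wrist"]["color"],(400,300))]))
E
```

```text
pics
{'clock': 0.0, 'joints': array([ 1.42458734e+00,  3.85519930e-01,  6.61942598e-03, -4.89626648e-04,
       -1.19401814e+00, -2.58591708e-01]), 'joint_vel': array([-0.00024491,  0.0012358 , -0.00078001, -0.00048132, -0.00104529,
        0.00032279]), 'joint_efforts': array([ 1.06273109e-05, -3.92287123e+01,  1.88398308e+01,  4.18614417e+00,
       -4.64095589e-03,  3.90541018e-06]), 'position': array([246.03716604, 574.29798335, 403.64218392]), 'ee_rot': array([ 9.79568144e-01, -2.01109608e-01, -1.67589427e-04,  1.07226320e-03]), 'contact_force': array([ 0.18375241,  0.68500256, -0.31625041]), 'wrist_torque': array([0.01395099, 0.03086717, 0.05599372]), 'gripper_width': 85.07825126332301}
scene {'mtx': [[524.026, 0.0, 283.575], [0.0, 524.026, 210.202], [0.0, 0.0, 1.0]], 'camera_from_world': [[-0.757, 0.653, -0.014, 401.055], [0.387, 0.432, -0.815, -134.985], [-0.526, -0.622, -0.58, 1915.666], [0.0, 0.0, 0.0, 1.0]]}
top {'mtx': [[415.079, 0.0, 273.009], [0.0, 415.079, 208.858], [0.0, 0.0, 1.0]], 'camera_from_world': [[-0.02, -1.0, -0.021, 23.98], [-0.991, 0.023, -0.135, 526.267], [0.135, 0.018, -0.991, 1098.352], [0.0, 0.0, 0.0, 1.0]]}
wrist {'mtx': [[309.05, 0.0, 279.122], [0.0, 309.05, 206.409], [0.0, 0.0, 1.0]], 'tool_from_camera': [[0.001, -0.959, -0.282, 71.247], [1.0, 0.001, 0.001, 0.457], [-0.0, -0.282, 0.959, 30.714], [0.0, 0.0, 0.0, 1.0]]}
```

View pics/top0.png

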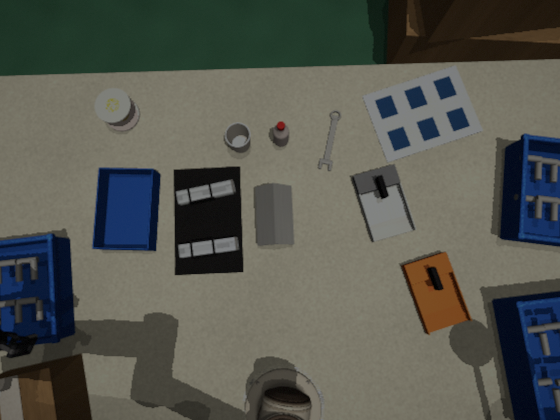

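View pics/scene0.png

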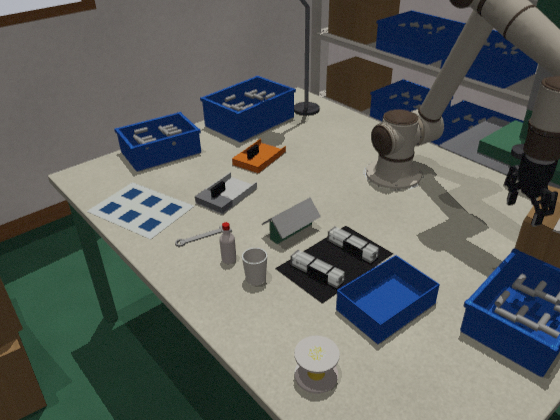

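```bash
cat > h.py <<'E'
import numpy as np,cv2,pickle
from scipy.spatial.transform import Rotation as R
def ray(im,uv,st=None):
    d=np.linalg.inv(im["mtx"])@np.array([uv[0],uv[1],1.])
    if "camera_from_world" in im:
        T=np.linalg.inv(np.array(im["camera_from_world"]))
    else:
        W=np.eye(4);W[:3,:3]=R.from_quat(st["ee_rot"]).as_matrix();W[:3,3]=st["position"];T=W@np.array(im["tool_from_camera"])
    return T[:3,3],T[:3,:3]@d
def onz(im,uv,z,st=None):
    o,d=ray(im,uv,st);return o+d*(z-o[2])/d[2]
def proj(im,p,st=None):
    if "camera_from_world" in im: M=np.array(im["camera_from_world"])
    else:
        W=np.eye(4);W[:3,:3]=R.from_quat(st["ee_rot"]).as_matrix();W[:3,3]=st["position"];M=np.linalg.inv(W@np.array(im["tool_from_camera"]))
    q=im["mtx"]@(M@np.append(p,1))[:3];return q[:2]/q[2]
E
python3 - <<'E'
from h import *
d=pickle.load(open("d0.pkl","rb"))
t=d["top"];s=d["scene"]
g=cv2.cvtColor(t["color"],cv2.COLOR_BGR2HSV)
def rect(m,z,name):
    cs,_=cv2.findContours(m.astype(np.uint8),cv2.RETR_EXTERNAL,cv2.CHAIN_APPROX_NONE)
    for c in cs:
        if cv2.contourArea(c)<150: continue
        p=np.array([onz(t,q[0],z)[:2] for q in c],np.float32)
        print(name,cv2.boundingRect(c),[np.round(v,1) for v in cv2.minAreaRect(p)])
b=t["color"].astype(int)
roi=np.zeros(b.shape[:2],bool);roi[150:290,80:340]=1
rect((g[...,2]<40)&roi,1,"mat")
rect((g[...,0]>100)&(g[...,0]<130)&(g[...,1]>120)&roi,70,"bin")
roi[:]=0;roi[160:285,176:242]=1
rect((g[...,2]>90)&roi,35,"tube")
roi[:]=0;roi[170:260,250:300]=1
print("ridge col vals",b[214,245:305].sum(1)//3)
c1=cv2.resize(s["color"][195:305,255:405],(800,586),interpolation=cv2.INTER_CUBIC)
cv2.imwrite("pics/c1.png",c1)
c2=np.hstack([cv2.resize(t["color"][160:280,165:300],(395,351),interpolation=cv2.INTER_CUBIC),cv2.resize(t["color"][155:275,340:475],(395,351),interpolation=cv2.INTER_CUBIC)])
cv2.imwrite("pics/c2.png",c2)
E
```

```text
mat (94, 170, 15, 77) [array([546.3, 501.8]), array([ 26.1, 218.3]), np.float64(87.9)]
mat (174, 167, 69, 108) [array([505.6, 198.4]), array([297.4, 187.5]), np.float64(1.3)]
bin (93, 168, 67, 83) [array([532.8, 403.3]), array([167.6, 218.8]), np.float64(87.5)]
tube (176, 272, 66, 13) [array([343.6, 189.7]), array([175.4,  31.7]), np.float64(88.9)]
tube (192, 240, 21, 16) [array([425.1, 207.4]), array([34.9, 53.9]), np.float64(6.9)]
tube (214, 237, 22, 16) [array([432.4, 145.7]), array([35.3, 57.8]), np.float64(5.9)]
tube (189, 185, 22, 16) [array([577.6, 214.8]), array([34.5, 54. ]), np.float64(11.5)]
tube (211, 180, 22, 17) [array([588.2, 153.7]), array([37. , 57.6]), np.float64(10.1)]
tube (176, 160, 66, 58) [array([588.5, 190.8]), array([184.4, 159.7]), np.float64(88.5)]
ridge col vals [120 119 118 117 118 117 118 117 117 100  69  73  75  75  75  75  75  76
  76  74  75  76  75  76  76  75  75  75  76  84  87  87  87  88  89  87
  88  89  88  88  88  88  89  88  89  88  89  93 111 119 120 117 115 117
 120 120 119 119 119 119]
```

View pics/c1.png

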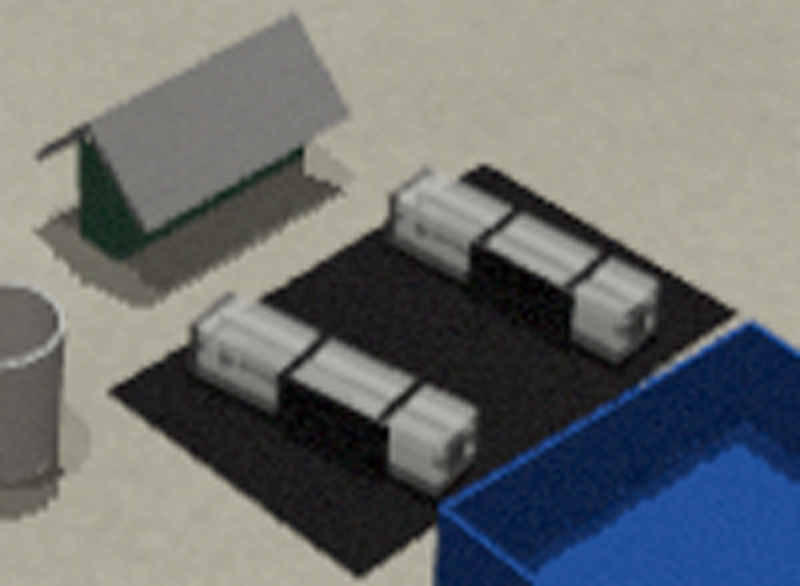

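View pics/c2.png

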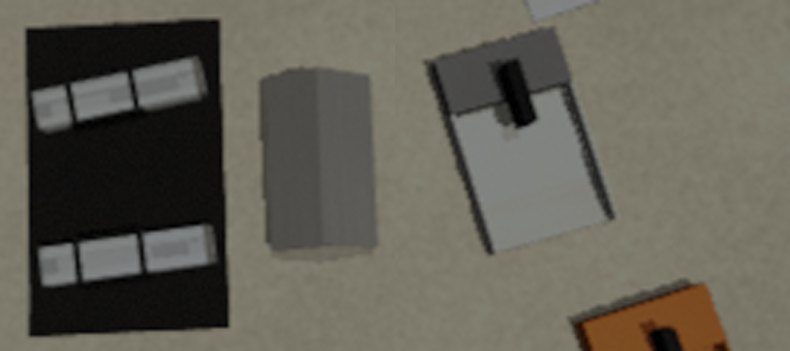

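```bash
python3 - <<'E'
from h import *
d=pickle.load(open("d0.pkl","rb"));t=d["top"]
g=lambda uv,z:np.round(onz(t,uv,z)[:2],1)
print("ridge line",g((273,183.6),95),g((274.4,244.4),95))
print("eaveL",g((254.2,187),41),g((258,245),41),"R",g((291.4,185.3),41),g((293.5,244),41))
print("lip",g((373.1,241.1),18),g((414.2,229.5),18),"rear",g((352,176.2),30),g((395,164.6),30))
h=cv2.cvtColor(t["color"],cv2.COLOR_BGR2HSV)[...,2]
m=np.zeros(h.shape,np.uint8);m[170:205,370:395]=(h[170:205,370:395]<45)
n,l,st,c=cv2.connectedComponentsWithStats(m);print(st,c)
p=np.array([onz(t,q[::-1],60)[:2] for q in np.argwhere(m)],np.float32);print(cv2.minAreaRect(p))
E
```

```text
ridge line [585.1  10.3] [426.8   9.9]
eaveL [587.6  63. ] [428.8  55. ] R [589.9 -39.1] [429.4 -40.5]
lip [ 433.9 -258.7] [ 463.2 -372.4] rear [ 613.6 -207.4] [ 643.4 -327.5]
[[     0      0    560    420 234995]
 [   373    175     15     23    205]] [[279.41201728 209.5206664 ]
 [380.35609756 185.8097561 ]]
((577.7967529296875, -276.0830993652344), (60.962921142578125, 30.914470672607422), 7.111734390258789)
```

>>> {"api": "apply_moves", "payload": {
  "fingers": [0, 0, 0, 0, 0, 0, 0, 0, 0, 0],
  "dp": [
    [5, -5, 0],
    [10, -10, 0],
    [15, -15, 0],
    [20, -20, 0],
    [33.3, -85.5, 0],
    [33.3, -85.5, 0],
    [33.3, -85.5, 0],
    [33.3, -85.5, 0],
    [33.3, -85.5, 0],
    [33.3, -85.5, 0]
  ],
  "yaw": [4, 8, 12, 16, 20, 24, 28, 32, 36, 38]
}}

```text
clock: 1.15
position: [465.2, 141.2, 403.9]
ee_rot: [0.992, 0.13, 0.0, 0.001]
contact_force: [0.6, -0.8, -0.2]
gripper_width: 85.2
```

>>> {"api": "apply_moves", "payload": {
  "fingers": [0, 0, 0, 0, 0, 0, 0, 0, 0, 0],
  "dp": [
    [11.4, -42.2, -2],
    [11.4, -42.2, -4],
    [11.4, -42.2, -4],
    [11.4, -42.2, -4],
    [11.4, -42.2, -4],
    [11.4, -42.2, -4],
    [11.4, -42.2, -4],
    [11.4, -42.2, -4],
    [11.4, -42.2, -4],
    [11.4, -42.2, -4]
  ],
  "yaw": [0, 0, 0, 0, 0, 0, 0, 0, 0, 0]
}}

```text
clock: 2.15
position: [579.4, -285.2, 361.5]
ee_rot: [0.992, 0.127, -0.001, 0.001]
contact_force: [-0.3, 0.3, -0.5]
gripper_width: 86.0
```

```bash
cat >> h.py <<'E'
def look(name,n="wrist"):
    from bench import read_state,get_image
    s=read_state();i=get_image(n);cv2.imwrite(f"pics/{name}.png",i["color"]);pickle.dump((s,i),open(f"{name}.pkl","wb"))
    e=R.from_quat(s["ee_rot"]).as_matrix();print(np.round(s["position"],1),"yaw x",np.round(np.degrees(np.arctan2(e[1,0],e[0,0])),2),"z",np.round(e[:,2],3),"t",s["clock"],"F",np.round(s["contact_force"],1),"w",np.round(s["gripper_width"],1),"j",np.round(s["joints"],2))
    return s,i
E
python3 - <<'E'
from h import *
look("w1")
E
```

```text
[ 579.4 -285.2  361.5] yaw x 14.62 z [-0.002 -0.001 -1.   ] t 2.15 F [-0.3  0.3 -0.5] w 86.0 j [-0.21  0.45  0.    0.   -1.12  2.03]
```

View pics/w1.png

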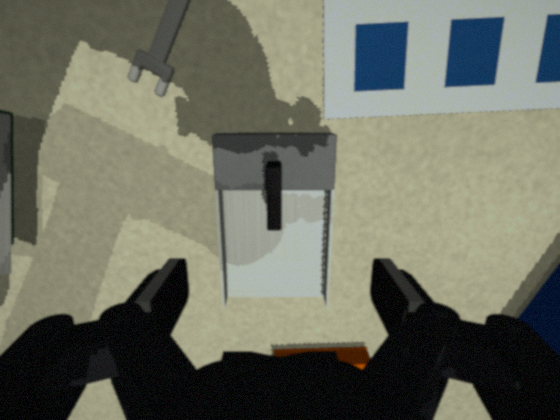

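```bash
python3 - <<'E'
from h import *
s,i=pickle.load(open("w1.pkl","rb"))
g=lambda uv,z:onz(i,uv,z,s)[:2]
rr,fr=g((213,134),30),g((335,132),30)
bl,br=g((219,190),3),g((328,189),3)
lip=g((275.5,298),8);rear=(rr+fr)/2
a=g((273,163),65);b=g((275,227),65)
print(rear,lip,np.linalg.norm(rr-fr),np.linalg.norm(rear-lip),np.degrees(np.arctan2(*(lip-rear)[::-1])))
print("rib",a,b,np.linalg.norm(a-b),np.degrees(np.arctan2(*(b-a)[::-1])),(a+b)/2)
print("rear edge ang",np.degrees(np.arctan2(*(fr-rr)[::-1])))
u=(lip-rear)/np.linalg.norm(lip-rear);print("grip est",rear+u*55,lip-u*135)
E
```

```text
[ 630.89721855 -267.24017865] [ 444.17742492 -316.77758655] 115.66874869980444 193.17928490446047 -165.14152789653465
rib [ 608.32054896 -272.71487319] [ 551.99479624 -289.02159236] 58.63872022907746 -163.853881684438 [ 580.1576726  -280.86823278]
rear edge ang -74.40801870149457
grip est [ 577.73629783 -281.34395503] [ 574.66332124 -282.15922636]
```

>>> {"api": "apply_moves", "payload": {
  "fingers": [0, 0, 0, 0, 0, 0, 0.5, 1, 1, 1],
  "dp": [
    [-0.1, 0.4, -4],
    [-0.1, 0.4, -8],
    [-0.1, 0.4, -12],
    [-0.1, 0.4, -14],
    [-0.1, 0.4, -15.2],
    [-0.1, 0.4, -15.2],
    [-0.1, 0.4, -15.2],
    [-0.1, 0.4, -15.2],
    [-0.1, 0.4, -15.2],
    [-0.1, 0.4, -15.2]
  ],
  "yaw": [0.3, 0.3, 0.3, 0.3, 0.3, 0.3, 0.3, 0.3, 0.3, 0.3]
}}

```text
clock: 3.2
position: [578.2, -279.3, 211.1]
ee_rot: [0.991, 0.131, -0.0, 0.001]
contact_force: [-0.3, 0.2, -0.5]
gripper_width: 28.2
```

>>> {"api": "apply_moves", "payload": {
  "fingers": [1, 1, 1, 1, 1, 1],
  "dp": [
    [0, 0, 0],
    [0, 0, 0],
    [0, 0, 0],
    [0, 0, 2],
    [0, 0, 4],
    [0, 0, 4]
  ],
  "yaw": [0, 0, 0, 0, 0, 0]
}}

```text
clock: 3.8
position: [578.8, -279.5, 253.0]
ee_rot: [0.991, 0.131, 0.002, 0.001]
contact_force: [0.1, -0.3, -3.1]
gripper_width: 13.1
```

>>> {"api": "apply_moves", "payload": {
  "fingers": [1, 1, 1, 1, 1, 1, 1, 1, 1, 1],
  "dp": [
    [-1, 1, 0],
    [-2, 2, 0],
    [-3, 3, 0],
    [-4, 4, 0],
    [-5, 5, 0],
    [-6, 6.3, 0],
    [-6.9, 6.3, 0],
    [-6.9, 6.3, 0],
    [-6.9, 6.3, 0],
    [-6.9, 6.3, 0]
  ],
  "yaw": [-8, -16, -24, -32, -40, -48, -56, -64, -72, -80]
}}

```text
clock: 4.8
position: [509.0, -216.2, 251.3]
ee_rot: [0.842, -0.54, -0.001, 0.003]
contact_force: [0.9, 0.3, -4.2]
gripper_width: 13.0
```

>>> {"api": "apply_moves", "payload": {
  "fingers": [1, 1, 1, 1, 1, 1],
  "dp": [
    [0, 0, 0],
    [0, 0, 0],
    [0, 0, 0],
    [0, 0, -2],
    [0, 0, -2.8],
    [0, 0, -2.8]
  ],
  "yaw": [-8, -16, -22, -24, -24, -24]
}}

```text
clock: 5.4
position: [507.9, -216.1, 220.7]
ee_rot: [0.711, -0.703, -0.004, 0.004]
contact_force: [0.1, -0.6, -3.8]
gripper_width: 13.1
```

```bash
python3 - <<'E'
from h import *
s,i=look("w2");s,t=look("t2","top")
cv2.imwrite("pics/t2w.png",np.hstack([cv2.resize(i["color"],(400,300)),cv2.resize(t["color"][150:300,230:430],(400,300),interpolation=cv2.INTER_CUBIC)]))
E
```

```text
[ 507.9 -216.1  220.7] yaw x -89.33 z [-0.011 -0.    -1.   ] t 5.4 F [ 0.1 -0.6 -3.8] w 13.1 j [-0.11  0.47 -0.39  0.   -0.72  0.12]
[ 508.6 -216.2  221.9] yaw x -89.31 z [-0.009 -0.001 -1.   ] t 5.45 F [ 0.2 -0.3 -3.1] w 12.9 j [-0.11  0.47 -0.39  0.   -0.72  0.12]
```

View pics/t2w.png

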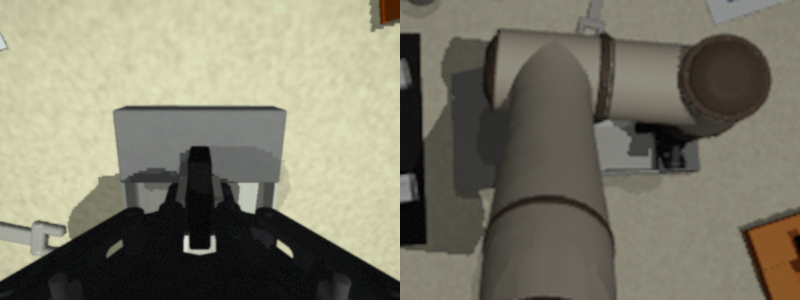

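>>> {"api": "apply_moves", "payload": {
  "fingers": [1, 1, 1, 1, 1, 1, 1, 1, 1, 1],
  "dp": [
    [0, 0, -0.7],
    [0, 1, -0.7],
    [0, 2, -0.7],
    [0, 3, -0.7],
    [0, 4, -0.7],
    [0, 5, -0.7],
    [0, 5.7, -0.7],
    [0, 5.7, -0.7],
    [0, 5.7, -1.05],
    [0, 5.7, -1.05]
  ],
  "yaw": [0, 0, 0, 0, 0, 0, 0, 0, 0, 0]
}}

```text
clock: 6.5
position: [509.2, -159.4, 212.0]
ee_rot: [0.711, -0.703, -0.002, 0.003]
contact_force: [0.4, -0.4, -3.8]
gripper_width: 13.0
```

>>> {"api": "apply_moves", "payload": {
  "fingers": [0.8, 0.5, 0, 0, 0, 0, 0, 0, 0, 0],
  "dp": [
    [0, 0, 0],
    [0, 0, 0],
    [0, 0, 0],
    [0, 0, 0],
    [0, 0, 0],
    [0, 0, 3],
    [0, 0, 8],
    [0, 0, 12],
    [0, 0, 16],
    [0, 0, 19]
  ],
  "yaw": [0, 0, 0, 0, 0, 0, 0, 0, 0, 0]
}}

```text
clock: 7.5
position: [509.0, -159.5, 405.2]
ee_rot: [0.711, -0.703, -0.0, 0.002]
contact_force: [0.7, -0.3, 0.1]
gripper_width: 85.8
```

>>> {"api": "apply_moves", "payload": {
  "fingers": [0, 0, 0, 0, 0, 0, 0, 0, 0, 0],
  "dp": [
    [0, 39, 0],
    [0, 39, 0],
    [0, 39, 0],
    [0, 39, 0],
    [0, 39, 0],
    [0, 39, 0],
    [0, 39, 0],
    [0, 39, 0],
    [0, 39, 0],
    [0, 39, 0]
  ],
  "yaw": [0, 0, 0, 0, 0, 0, 0, 0, 0, 0]
}}

```text
clock: 8.5
position: [508.7, 231.4, 404.8]
ee_rot: [0.712, -0.702, -0.0, 0.002]
contact_force: [0.4, 0.1, 0.2]
gripper_width: 85.4
```

```bash
python3 - <<'E'
from h import *
s,i=look("w3")
E
```

```text
[508.7 231.4 404.8] yaw x -89.19 z [-0.003 -0.002 -1.   ] t 8.5 F [0.4 0.1 0.2] w 85.4 j [ 0.72  0.27 -0.16 -0.   -1.15 -0.7 ]
```

View pics/w3.png

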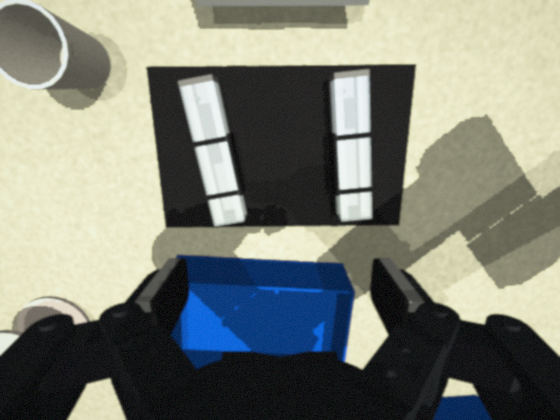

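```bash
python3 - <<'E'
from h import *
s,i=pickle.load(open("w3.pkl","rb"))
g=lambda uv,z:onz(i,uv,z,s)[:2]
def tube(n,cl,b1,b2,mo):
    a=[g(np.array(p),z) for p,z in((cl,35),(b2,35),(b1,35),(mo,35))]
    u=(a[3]-a[0])/np.linalg.norm(a[3]-a[0])
    print(n,"ang",np.degrees(np.arctan2(u[1],u[0])),"dists",[round(float((q-a[0])@u),1) for q in a],"origin",a[0]+80*u,a[3]-80*u,a[2]-20*u)
tube("near",(357,221),(352.5+1,137),(355,191),(350.5,73))
tube("far",(230,224),(212,143),(224,195),(196.5,80))
# thresholds
v=i["color"].max(2)
roi=np.zeros(v.shape,np.uint8);roi[60:232,150:410]=1
m=((v>70)&(roi>0)).astype(np.uint8)
for x0,x1 in((165,260),(315,392)):
    mm=m.copy();mm[:,:x0]=0;mm[:,x1:]=0;mm[:70]=0;mm[226:]=0
    mm=cv2.morphologyEx(mm,cv2.MORPH_OPEN,np.ones((3,3)))
    p=np.array([g(q[::-1],35) for q in np.argwhere(mm)],np.float32);r=cv2.minAreaRect(p);print(r,p.mean(0))
for uv in((153,66),(414,65),(402,226),(165,227)):print("mat",g(uv,1))
for uv in((178,257),(353,264)):print("bin rim",g(uv,70))
for uv in((196,7),(367,4)):print("eave",g(uv,41))
E
```

```text
near ang -82.74098457249161 dists [0.0, 36.0, 95.8, 159.9] origin [425.83102737 195.07706212] [425.81345823 195.21499345] [425.10582195 199.17119758]
far ang -79.2013511803865 dists [0.0, 35.1, 93.7, 158.1] origin [578.06334408 201.58135506] [577.70020306 203.48525092] [576.01092834 207.56377376]
((577.3270263671875, 200.71229553222656), (42.565792083740234, 162.5907440185547), 11.017634391784668) [579.3662  194.28519]
((427.9696350097656, 193.55224609375), (42.194210052490234, 162.5576171875), 6.804439544677734) [428.1113  186.95447]
mat [648.43189687 107.71609481]
mat [358.62449492 102.17494061]
mat [347.99867769 291.92812481]
mat [651.81497789 297.49112733]
bin rim [614.46730335 306.07425077]
bin rim [425.47582027 311.84175405]
eave [587.86042066  61.26680439]
eave [426.42775     56.17971956]
```

>>> {"api": "apply_moves", "payload": {
  "fingers": [0, 0, 0, 0, 0, 0, 0, 0.5, 1, 1],
  "dp": [
    [-4, -0.2, -2],
    [-8.6, -0.2, -6],
    [-8.6, -0.2, -10],
    [-8.6, -0.2, -15],
    [-8.6, -0.2, -19],
    [-8.6, -0.2, -22],
    [-8.6, -0.2, -22.9],
    [-8.6, -0.2, -22.9],
    [-8.6, -0.2, -22.9],
    [-8.6, -0.2, -22.9]
  ],
  "yaw": [6.2, 6.2, 6.2, 6.2, 6.2, 6.2, 6.2, 6.2, 6.2, 6.2]
}}

```text
clock: 9.55
position: [423.4, 228.7, 177.7]
ee_rot: [0.748, -0.663, -0.0, 0.0]
contact_force: [-4.7, -0.8, 2.3]
gripper_width: 44.0
```

>>> {"api": "apply_moves", "payload": {
  "fingers": [1, 1, 1, 1, 1, 1, 1, 1],
  "dp": [
    [0, 0, 0],
    [0, 0, 0],
    [0, 0, 0.5],
    [0, 0, 1],
    [2, 0, 1],
    [4, 0, 1],
    [6, 0, 1],
    [6, 0, 1]
  ],
  "yaw": [0, 0, 0, 0, -2, -4, -5.5, -5.5]
}}

```text
clock: 10.35
position: [485.5, 229.3, 188.2]
ee_rot: [0.715, -0.699, 0.0, -0.001]
contact_force: [0.2, -0.5, -2.7]
gripper_width: 42.7
```

```bash
python3 - <<'E'
from h import *
s,i=look("w4")
cv2.imwrite("pics/w4s.png",i["color"])
E
```

```text
[485.5 229.3 188.2] yaw x -88.65 z [ 0.002  0.002 -1.   ] t 10.35 F [ 0.2 -0.5 -2.7] w 42.7 j [ 0.74  0.5  -0.46  0.   -0.61 -0.72]
```

View pics/w4s.png

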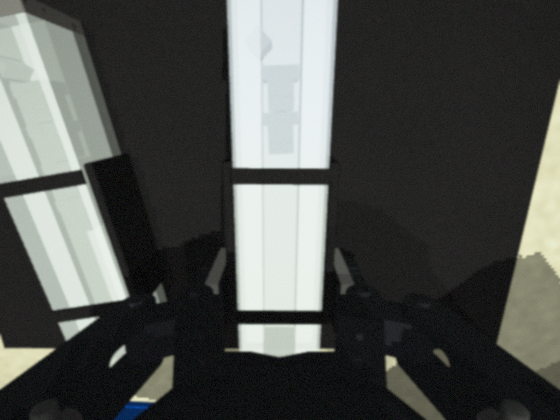

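>>> {"api": "apply_moves", "payload": {
  "fingers": [1, 1, 1, 1, 1, 1, 1, 1, 1, 1],
  "dp": [
    [1.5, -2, 0],
    [1.5, -3.9, 0],
    [1.5, -3.9, -0.9],
    [1.5, -3.9, -0.9],
    [1.5, -5, -0.9],
    [1.5, -6, -0.9],
    [1.5, -7, -0.9],
    [1.5, -7.3, -0.9],
    [1.5, -7.3, -0.9],
    [1.5, -7.3, -0.9]
  ],
  "yaw": [0, 0, 0, 0, 0, 0, 0, 0, 0, 0]
}}

```text
clock: 11.4
position: [499.3, 155.8, 178.9]
ee_rot: [0.715, -0.699, -0.0, -0.0]
contact_force: [0.1, 0.0, -2.8]
gripper_width: 43.0
```

>>> {"api": "apply_moves", "payload": {
  "fingers": [1, 1, 1, 1],
  "dp": [
    [0, 0, 0.5],
    [0, 0, 1],
    [0, 0, 1.5],
    [0, 0, 1.5]
  ],
  "yaw": [0, 0, 0, 0]
}}

```text
clock: 11.8
position: [498.9, 155.8, 194.2]
ee_rot: [0.715, -0.699, -0.0, -0.0]
contact_force: [-1.7, 0.8, -6.9]
gripper_width: 43.0
```

>>> {"api": "apply_moves", "payload": {
  "fingers": [1, 1, 1, 1, 1, 1, 1, 1],
  "dp": [
    [0, 0, 0.7],
    [0, -0.1, 1.4],
    [0, -0.2, 2.1],
    [0, -0.4, 2.8],
    [0, -0.7, 3.5],
    [0, -1, 4.2],
    [0, -1.3, 4.9],
    [0, -1.3, 4.9]
  ],
  "yaw": [0, 0, 0, 0, 0, 0, 0, 0]
}}

```text
clock: 12.6
position: [498.9, 142.4, 244.3]
ee_rot: [0.715, -0.699, -0.0, -0.001]
contact_force: [-1.3, 1.2, -6.0]
gripper_width: 43.3
```

```bash
python3 - <<'E'
from h import *
s,i=look("w5");s,c=look("s5","scene")
cv2.imwrite("pics/w5s.png",np.hstack([cv2.resize(i["color"],(400,300)),cv2.resize(c["color"][180:330,240:440],(400,300),interpolation=cv2.INTER_CUBIC)]))
E
```

```text
[498.9 142.4 244.3] yaw x -88.73 z [ 0.001  0.002 -1.   ] t 12.6 F [-1.3  1.2 -6. ] w 43.3 j [ 0.59  0.39 -0.46 -0.   -0.73 -0.57]
[498.9 142.5 243.9] yaw x -88.7 z [ 0.001  0.001 -1.   ] t 12.65 F [ 0.   0.7 -3. ] w 42.9 j [ 0.59  0.39 -0.46 -0.   -0.73 -0.57]
```

View pics/w5s.png

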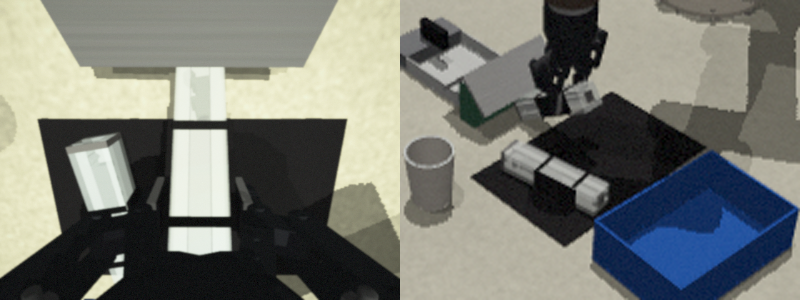

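>>> {"api": "apply_moves", "payload": {
  "fingers": [1, 1, 1, 1, 1, 1, 1, 1, 1],
  "dp": [
    [0, -0.3, 0.6],
    [0, -0.7, 1.4],
    [0, -0.7, 1.4],
    [0, 0, 1.4],
    [0, 2, 1.4],
    [0, 4, 2],
    [0, 4, 6],
    [0, 4, 10],
    [0, 4, 10]
  ],
  "yaw": [0, 0, 0, 0, 0, 0, 0, 0, 0]
}}

```text
clock: 13.6
position: [500.8, 183.8, 350.4]
ee_rot: [0.716, -0.698, 0.003, -0.007]
contact_force: [0.8, 0.6, -1.8]
gripper_width: 43.3
```

```bash
python3 - <<'E'
from h import *
s,i=look("w6");s,c=look("s6","scene")
cv2.imwrite("pics/w6s.png",np.hstack([cv2.resize(i["color"],(400,300)),cv2.resize(c["color"][150:270,260:420],(400,300),interpolation=cv2.INTER_CUBIC)]))
E
```

```text
[500.8 183.8 350.4] yaw x -88.51 z [ 0.013  0.006 -1.   ] t 13.6 F [ 0.8  0.6 -1.8] w 43.3 j [ 0.66  0.27 -0.3   0.   -0.98 -0.63]
[499.7 183.2 347.2] yaw x -88.6 z [ 0.007  0.004 -1.   ] t 13.65 F [-0.6 -0.2 -2.1] w 43.1 j [ 0.66  0.28 -0.31  0.   -0.98 -0.63]
```

View pics/w6s.png

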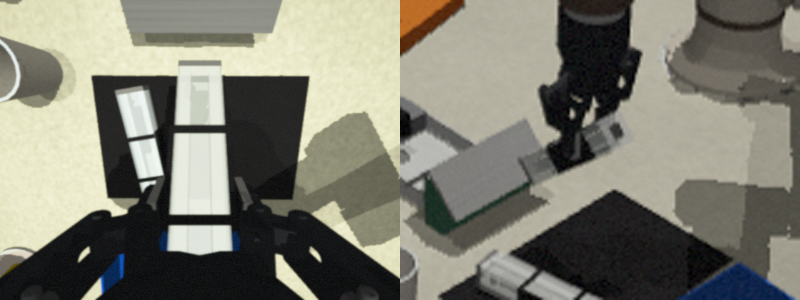

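```bash
cat >> h.py <<'E'
from scipy.optimize import least_squares
def tilt(s,i,rows,col=280,zc=20):
    """rows: image rows of (mouth top edge, front band front edge, rear band rear edge) at mid col"""
    W=R.from_quat(s["ee_rot"]).as_matrix()
    def pts(p):
        th,g=p;b=np.array([-np.cos(th),0,-np.sin(th)]);n=np.array([np.sin(th),0,-np.cos(th)])
        # tool frame: +x toward mouth, +z down; b=backward(up), n=tube top normal
        return [s["position"]+W@(np.array([0,0,155.])+(g-x)*b+(35-zc)*n) for x in (80,20,-50)]
    f=lambda p:[proj(i,q,s)[1]-r for q,r in zip(pts(p),rows)]
    r=least_squares(f,[0.6,-35]);print("tilt",np.degrees(r.x[0]),"g",r.x[1],"res",np.round(r.fun,1));return r.x
E
python3 - <<'E'
from h import *
for n in("w4","w6"):
    s,i=pickle.load(open(n+".pkl","rb"))
    c=i["color"][:,268:292].mean((1,2)).astype(int)
    d=np.diff(c);print(n,[(k,int(d[k])) for k in range(len(d)) if abs(d[k])>14 and k<345])
E
```

```text
w4 [(166, -24), (167, -69), (168, -73), (169, -24), (182, 34), (183, 72), (184, 64), (185, 19), (308, -21), (309, -61), (310, -72), (311, -45), (322, 45), (323, 72), (324, 58)]
w6 [(64, 19), (65, 26), (66, 23), (83, -35), (84, -31), (90, 22), (91, 39), (92, 26), (105, -19), (173, -37), (174, -58), (175, -48), (184, 34), (185, 67), (186, 60), (187, 20), (298, -22), (299, -68), (300, -75), (301, -40), (313, 40), (314, 73), (315, 63), (316, 21)]
```

```bash
python3 - <<'E'
from h import *
s,i=pickle.load(open("w6.pkl","rb"))
for m in(84,91): tilt(s,i,(m,174.5,314.5))
s,i=pickle.load(open("w4.pkl","rb"))
W=R.from_quat(s["ee_rot"]).as_matrix()
for x in(20,14,-44,-50):
    print(x,[round(float(proj(i,s["position"]+W@np.array([x-g,0,155.-15]),s)[1]),1) for g in(-40,-35,-30)])
E
```

```text
tilt 46.176171394818994 g -32.11812184467279 res [ 2.5 -5.9  2.5]
tilt 48.49097733429105 g -31.733492205928993 res [ 1.6 -3.7  1.5]
20 [151.2, 165.5, 179.3]
14 [168.3, 182.1, 195.5]
-44 [309.4, 319.9, 330.2]
-50 [322.0, 332.2, 342.2]
```

>>> {"api": "apply_moves", "payload": {
  "fingers": [1, 1, 1, 1, 1, 1, 1, 1, 1, 1],
  "dp": [
    [0, -4, 2.5],
    [0, -7.7, 2.5],
    [0, -7.7, 2.5],
    [0, -8.4, 1.8],
    [0, -9.1, 1.0],
    [0, -9.8, 0.3],
    [0, -10.1, 0],
    [0, -10.3, -0.3],
    [0, -10.5, -0.4],
    [0, -10.5, -0.4]
  ],
  "yaw": [0, 0, 0, 0, 0, 0, 0, 0, 0, 0]
}}

```text
clock: 14.7
position: [498.9, 78.0, 340.9]
ee_rot: [0.715, -0.699, -0.0, -0.002]
contact_force: [-2.0, 2.5, -0.8]
gripper_width: 43.2
```

```bash
python3 - <<'E'
from h import *
s,i=look("w7");s,c=look("s7","scene")
cv2.imwrite("pics/w7s.png",np.hstack([cv2.resize(i["color"][:300],(400,214)),cv2.resize(c["color"][150:270,260:420],(400,214),interpolation=cv2.INTER_CUBIC)]))
E
```

```text
[498.9  78.  340.9] yaw x -88.67 z [ 0.003  0.003 -1.   ] t 14.7 F [-2.   2.5 -0.8] w 43.2 j [ 0.48  0.24 -0.38 -0.   -0.95 -0.45]
[499.   78.  341.1] yaw x -88.66 z [ 0.003  0.003 -1.   ] t 14.75 F [-1.6  2.2 -1.6] w 43.6 j [ 0.48  0.24 -0.38 -0.   -0.95 -0.45]
```

View pics/w7s.png

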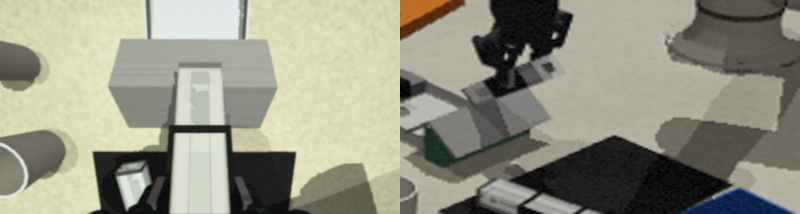

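```bash
python3 - <<'E'
from h import *
s,i=pickle.load(open("w7.pkl","rb"))
for a,b in((190,225),(340,365),(270,290)):
    c=i["color"][:,a:b].mean((1,2)).astype(int);d=np.diff(c);print(a,[(k,int(d[k])) for k in range(20,330) if abs(d[k])>5])
for y in(5,8,10,12,14): print("line y",y,proj(i,[500,y,95],s).round(1), "eave",proj(i,[500,y-49,46],s).round(1),proj(i,[500,y+49,46],s).round(1))
E
```

```text
190 [(53, -14), (54, -18), (55, -7), (120, -10), (121, -12), (177, 14), (178, 30), (179, 27), (180, 8), (201, -6), (202, -15), (203, -15), (204, -8), (209, -10), (210, -21), (211, -37), (212, -38), (213, -19), (224, 8), (225, 9), (226, 8), (227, 8), (228, 6), (239, 6), (240, 8), (241, 14), (242, 14), (243, 6), (258, -6), (260, -6), (285, -7), (286, -6)]
340 [(53, -6), (54, -16), (55, -8), (120, -6), (121, -11), (122, -10), (178, 13), (179, 23), (180, 14), (210, -14), (211, -36), (212, -54), (213, -43), (214, -12), (284, -6), (285, -8)]
270 [(53, -16), (54, -31), (55, -15), (85, -6), (86, -13), (87, -13), (88, -7), (93, 15), (94, 28), (95, 22), (96, 7), (100, -8), (117, 10), (118, 9), (126, -7), (127, -7), (173, -24), (174, -54), (175, -56), (176, -17), (184, 30), (185, 65), (186, 61), (187, 24), (298, -27), (299, -63), (300, -68), (301, -30), (312, 8), (313, 38), (314, 68), (315, 57), (316, 23)]
line y 5 [280.1 113. ] eave [281.7  47.2] [278.6 172.6]
line y 8 [280.  117.7] eave [281.6  51.4] [278.6 176. ]
line y 10 [279.9 120.8] eave [281.5  54.3] [278.5 178.3]
line y 12 [279.8 123.9] eave [281.4  57.1] [278.5 180.6]
line y 14 [279.8 126.9] eave [281.4  59.9] [278.4 182.8]
```

```bash
python3 - <<'E'
from h import *
s,i=pickle.load(open("w7.pkl","rb"))
for th in(43,45,47,49):
  n=np.array([0,-np.sin(np.radians(th)),np.cos(np.radians(th))])
  print(th,[(k,round(float(proj(i,np.array([500,10.3,95])+k*n,s)[1]),1)) for k in(20,24,26,28,30,32)])
for m in(87,94): tilt(s,i,(m,174,314.5))
E
```

```text
43 [(20, 98.7), (24, 93.6), (26, 91.0), (28, 88.4), (30, 85.7), (32, 82.9)]
45 [(20, 97.8), (24, 92.6), (26, 89.9), (28, 87.2), (30, 84.4), (32, 81.6)]
47 [(20, 97.0), (24, 91.7), (26, 88.9), (28, 86.1), (30, 83.2), (32, 80.3)]
49 [(20, 96.3), (24, 90.8), (26, 87.9), (28, 85.0), (30, 82.1), (32, 79.1)]
tilt 47.13949488809623 g -32.03101037040202 res [ 2.  -4.6  1.9]
tilt 49.430280808351654 g -31.63015559457916 res [ 1.  -2.3  0.9]
```

>>> {"api": "apply_moves", "payload": {
  "fingers": [1, 1, 1, 1, 1, 1, 1, 1, 1, 1],
  "dp": [
    [0, 2.8, 2.9],
    [0, 2.8, 2.9],
    [0, 1.2, 1.3],
    [0, -0.4, -0.4],
    [0, -0.4, -0.4],
    [0, 2.8, 2.9],
    [0, 2.8, 2.9],
    [0, 1.2, 1.3],
    [0, -0.4, -0.4],
    [0, -0.4, -0.4]
  ],
  "yaw": [0, 0, 0, 0, 0, 0, 0, 0, 0, 0]
}}

```text
clock: 15.8
position: [499.4, 73.9, 337.4]
ee_rot: [0.715, -0.699, 0.0, -0.003]
contact_force: [-1.1, 5.5, 5.0]
gripper_width: 43.1
```

```bash
python3 - <<'E'
from h import *
s,i=look("w8")
o=pickle.load(open("w7.pkl","rb"))[1]
cv2.imwrite("pics/w8c.png",np.vstack([cv2.resize(o["color"][:210,150:400],(500,290)),cv2.resize(i["color"][:210,150:400],(500,290))]))
c=i["color"][:,270:290].mean((1,2)).astype(int);d=np.diff(c);print([(k,int(d[k])) for k in range(20,330) if abs(d[k])>9])
E
```

```text
[499.4  73.9 337.4] yaw x -88.7 z [ 0.004  0.003 -1.   ] t 15.8 F [-1.1  5.5  5. ] w 43.1 j [ 0.47  0.24 -0.38 -0.   -0.94 -0.45]
[(58, -16), (59, -31), (60, -15), (93, -17), (94, -11), (100, 21), (101, 32), (102, 16), (124, 10), (173, -23), (174, -54), (175, -53), (176, -18), (184, 24), (185, 54), (186, 49), (187, 19), (194, 12), (298, -26), (299, -59), (300, -66), (301, -35), (313, 28), (314, 57), (315, 58), (316, 37), (317, 11)]
```

View pics/w8c.png

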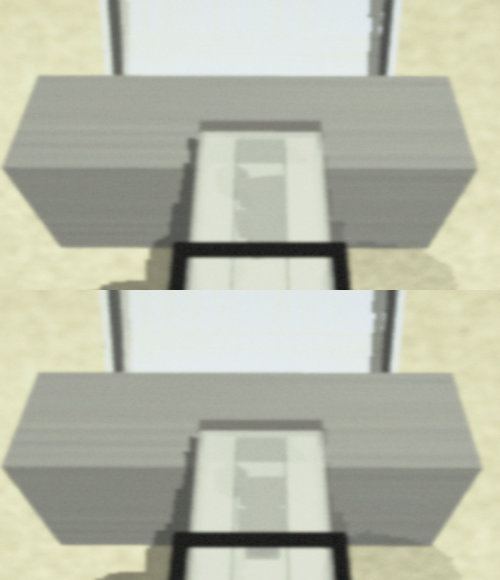

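>>> {"api": "apply_moves", "payload": {
  "fingers": [1, 1, 1, 1, 1, 1, 1, 1, 1],
  "dp": [
    [0, 3.2, 3.3],
    [0, 3.2, 3.3],
    [0, 1.6, 1.7],
    [0, 0, 0],
    [0, 0, 0],
    [0, 0, 0],
    [0, 0, 0],
    [0, 0, 0],
    [0, 0, 0]
  ],
  "yaw": [0, 0, 0, 0, 0, 0, 0, 0, 0]
}}

```text
clock: 16.75
position: [499.2, 74.9, 338.7]
ee_rot: [0.715, -0.699, 0.0, -0.003]
contact_force: [-3.2, 4.3, 2.1]
gripper_width: 43.5
```

>>> {"api": "apply_moves", "payload": {
  "fingers": [1, 1, 1, 1, 1, 1, 1, 1, 1],
  "dp": [
    [0, 3.2, 3.3],
    [0, 3.2, 3.3],
    [0, 1.6, 1.7],
    [0, 0, 0],
    [0, 0, 0],
    [0, 0, 0],
    [0, 0, 0],
    [0, 0, 0],
    [0, 0, 0]
  ],
  "yaw": [0, 0, 0, 0, 0, 0, 0, 0, 0]
}}

```text
clock: 17.65
position: [499.1, 75.2, 339.1]
ee_rot: [0.715, -0.699, 0.0, -0.003]
contact_force: [-1.4, 3.4, 2.1]
gripper_width: 43.0
```

```bash
cat >> h.py <<'E'
def chk(name,ref="w7"):
    s,i=look(name);o=pickle.load(open(ref+".pkl","rb"))[1]
    gr=lambda im:im["color"].mean(2)
    print("bore prof now",gr(i)[90:172:5,272:288].mean(1).astype(int).tolist())
    print("bore prof ref",gr(o)[90:172:5,272:288].mean(1).astype(int).tolist())
    c=i["color"][:,270:290].mean((1,2)).astype(int);d=np.diff(c);print([(k,int(d[k])) for k in range(20,330) if abs(d[k])>9])
    p=gr(i)[:52,218:335];print("pan area min",p.min(),"dark px",int((p<0.7*np.median(p)).sum()),"med",np.median(p))
    return s,i
E
python3 - <<'E'
from h import *
chk("w9")
E
```

```text
[499.1  75.2 339.1] yaw x -88.67 z [ 0.005  0.004 -1.   ] t 17.65 F [-1.4  3.4  2.1] w 43.0 j [ 0.47  0.24 -0.38 -0.   -0.94 -0.45]
bore prof now [150, 123, 197, 189, 184, 184, 186, 212, 208, 185, 185, 184, 185, 185, 185, 184, 185]
bore prof ref [123, 171, 197, 184, 185, 184, 212, 209, 185, 185, 185, 184, 186, 185, 185, 185, 185]
[(56, -16), (57, -31), (58, -14), (90, -18), (97, 23), (98, 32), (99, 15), (121, 12), (131, -10), (173, -24), (174, -53), (175, -55), (176, -16), (184, 22), (185, 54), (186, 51), (187, 21), (190, 11), (298, -25), (299, -60), (300, -66), (301, -36), (313, 30), (314, 55), (315, 59), (316, 36), (317, 12)]
pan area min 201.66666666666666 dark px 0 med 230.66666666666666
```

>>> {"api": "apply_moves", "payload": {
  "fingers": [1, 1, 1, 1, 1, 1, 1, 1, 1],
  "dp": [
    [0, 3.5, 3.6],
    [0, 3.5, 3.6],
    [0, 1.7, 1.8],
    [0, -0.3, -0.3],
    [0, -0.3, -0.3],
    [0, -0.3, -0.3],
    [0, -0.3, -0.3],
    [0, -0.3, -0.3],
    [0, -0.3, -0.3]
  ],
  "yaw": [0, 0, 0, 0, 0, 0, 0, 0, 0]
}}

```text
clock: 18.6
position: [499.7, 72.8, 337.4]
ee_rot: [0.715, -0.699, 0.001, -0.004]
contact_force: [-1.8, 6.1, 6.1]
gripper_width: 43.2
```

>>> {"api": "apply_moves", "payload": {
  "fingers": [1, 1, 1, 1, 1, 1, 1, 1, 1],
  "dp": [
    [0, 3.5, 3.6],
    [0, 3.5, 3.6],
    [0, 1.7, 1.8],
    [0, -0.1, -0.1],
    [0, -0.1, -0.1],
    [0, -0.1, -0.1],
    [0, -0.1, -0.1],
    [0, -0.1, -0.1],
    [0, -0.1, -0.1]
  ],
  "yaw": [0, 0, 0, 0, 0, 0, 0, 0, 0]
}}

```text
clock: 19.5
position: [500.0, 72.4, 337.7]
ee_rot: [0.715, -0.699, 0.001, -0.005]
contact_force: [-1.9, 5.7, 5.9]
gripper_width: 43.3
```

```bash
python3 - <<'E'
from h import *
chk("w10")
E
```

```text
[500.   72.4 337.7] yaw x -88.66 z [ 0.009  0.006 -1.   ] t 19.5 F [-1.9  5.7  5.9] w 43.3 j [ 0.47  0.24 -0.38 -0.   -0.94 -0.44]
bore prof now [164, 127, 126, 200, 183, 184, 183, 206, 211, 186, 185, 184, 184, 186, 185, 185, 184]
bore prof ref [123, 171, 197, 184, 185, 184, 212, 209, 185, 185, 185, 184, 186, 185, 185, 185, 185]
[(59, -22), (60, -27), (61, -10), (93, -16), (94, -10), (100, 16), (101, 28), (102, 21), (133, -10), (173, -23), (174, -53), (175, -55), (176, -16), (184, 22), (185, 53), (186, 49), (187, 19), (192, 10), (193, 13), (298, -22), (299, -51), (300, -63), (301, -44), (302, -13), (313, 22), (314, 53), (315, 60), (316, 40), (317, 14)]
pan area min 222.66666666666666 dark px 0 med 230.33333333333334
```

>>> {"api": "apply_moves", "payload": {
  "fingers": [1, 1, 1, 1, 1, 1, 1, 1, 1],
  "dp": [
    [0, 3.8, 3.6],
    [0, 3.8, 3.6],
    [0, 1.9, 1.8],
    [0, 0, -0.2],
    [0, 0, -0.2],
    [0, 0, -0.2],
    [0, 0, -0.2],
    [0, 0, -0.2],
    [0, 0, -0.2]
  ],
  "yaw": [0, 0, 0, 0, 0, 0, 0, 0, 0]
}}

```text
clock: 20.45
position: [500.1, 73.3, 337.0]
ee_rot: [0.715, -0.699, 0.001, -0.006]
contact_force: [-2.0, 4.8, 5.7]
gripper_width: 43.4
```

>>> {"api": "apply_moves", "payload": {
  "fingers": [1, 1, 1, 1, 1, 1, 1, 1, 1],
  "dp": [
    [0, 3.8, 3.7],
    [0, 3.8, 3.7],
    [0, 1.9, 1.8],
    [0, 0, -0.1],
    [0, 0, -0.1],
    [0, 0, -0.1],
    [0, 0, -0.1],
    [0, 0, -0.1],
    [0, 0, -0.1]
  ],
  "yaw": [0, 0, 0, 0, 0, 0, 0, 0, 0]
}}

```text
clock: 21.35
position: [500.0, 74.3, 337.1]
ee_rot: [0.715, -0.699, 0.0, -0.006]
contact_force: [-1.6, 5.5, 3.2]
gripper_width: 43.6
```

```bash
python3 - <<'E'
from h import *
chk("w11")
E
```

```text
[500.   74.3 337.1] yaw x -88.74 z [ 0.01   0.009 -1.   ] t 21.35 F [-1.6  5.5  3.2] w 43.6 j [ 0.47  0.24 -0.38 -0.   -0.93 -0.44]
bore prof now [164, 123, 150, 192, 184, 185, 185, 212, 204, 185, 185, 185, 185, 186, 186, 185, 185]
bore prof ref [123, 171, 197, 184, 185, 184, 212, 209, 185, 185, 185, 184, 186, 185, 185, 185, 185]
[(55, -16), (56, -31), (57, -15), (91, -10), (92, -18), (93, -10), (99, 22), (100, 33), (101, 16), (123, 10), (173, -23), (174, -55), (175, -54), (176, -16), (184, 25), (185, 57), (186, 52), (187, 24), (298, -26), (299, -59), (300, -66), (301, -35), (313, 30), (314, 56), (315, 60), (316, 35), (317, 12)]
pan area min 224.0 dark px 0 med 231.0
```

>>> {"api": "apply_moves", "payload": {
  "fingers": [1, 1, 1, 1, 1, 1, 1, 1, 1],
  "dp": [
    [0, 2.8, 2.9],
    [0, 2.8, 2.9],
    [0, 2.8, 2.9],
    [0, -0.2, -0.1],
    [0, -0.2, -0.1],
    [0, -0.2, -0.1],
    [0, -0.2, -0.1],
    [0, -0.2, -0.1],
    [0, -0.2, -0.1]
  ],
  "yaw": [0, 0, 0, 0, 0, 0, 0, 0, 0]
}}

```text
clock: 22.3
position: [500.3, 73.3, 337.1]
ee_rot: [0.714, -0.7, 0.0, -0.008]
contact_force: [0.1, 5.5, 3.5]
gripper_width: 43.2
```

>>> {"api": "apply_moves", "payload": {
  "fingers": [1, 1, 1, 1, 1, 1, 1, 1, 1],
  "dp": [
    [0, 2.8, 2.9],
    [0, 2.8, 2.9],
    [0, 2.8, 2.9],
    [0, -0.1, -0.1],
    [0, -0.1, -0.1],
    [0, -0.1, -0.1],
    [0, -0.1, -0.1],
    [0, -0.1, -0.1],
    [0, -0.1, -0.1]
  ],
  "yaw": [0, 0, 0, 0, 0, 0, 0, 0, 0]
}}

```text
clock: 23.2
position: [500.4, 73.0, 336.9]
ee_rot: [0.714, -0.7, -0.0, -0.008]
contact_force: [-0.7, 5.3, 2.3]
gripper_width: 43.2
```

```bash
python3 - <<'E'
from h import *
chk("w12")
E
```

```text
[500.4  73.  336.9] yaw x -88.9 z [ 0.011  0.013 -1.   ] t 23.2 F [-0.7  5.3  2.3] w 43.2 j [ 0.46  0.24 -0.38 -0.01 -0.93 -0.44]
bore prof now [164, 124, 127, 195, 185, 185, 185, 207, 213, 213, 213, 213, 213, 213, 214, 213, 213]
bore prof ref [123, 171, 197, 184, 185, 184, 212, 209, 185, 185, 185, 184, 186, 185, 185, 185, 185]
[(55, -16), (56, -31), (57, -15), (92, -10), (93, -18), (94, -11), (100, 23), (101, 32), (102, 16), (124, 11), (173, -28), (174, -63), (175, -64), (176, -22), (184, 30), (185, 66), (186, 60), (187, 24), (298, -26), (299, -59), (300, -66), (301, -34), (313, 31), (314, 60), (315, 59), (316, 31)]
pan area min 214.66666666666666 dark px 0 med 231.33333333333334
```

```bash
python3 - <<'E'
from h import *
i=pickle.load(open("w12.pkl","rb"))[1];s,c=look("s12","scene");s,t=look("t12","top")
cv2.imwrite("pics/v12.png",np.hstack([cv2.resize(i["color"][:210],(400,300)),cv2.resize(c["color"][150:270,190:350],(400,300),interpolation=cv2.INTER_CUBIC)]))
E
```

```text
[500.4  73.  336.8] yaw x -88.9 z [ 0.011  0.012 -1.   ] t 23.25 F [-0.1  5.1  3.6] w 43.1 j [ 0.46  0.24 -0.38 -0.01 -0.93 -0.44]
[500.4  73.  336.8] yaw x -88.9 z [ 0.011  0.012 -1.   ] t 23.3 F [-0.3  6.4  2.8] w 43.4 j [ 0.46  0.24 -0.38 -0.01 -0.93 -0.44]
```

View pics/v12.png

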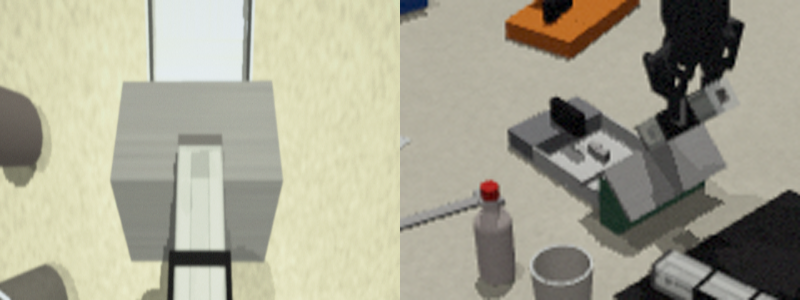

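>>> {"api": "apply_moves", "payload": {
  "fingers": [1, 1, 1, 1, 1, 1, 1, 1],
  "dp": [
    [0, 3, 3],
    [0, 7, 3],
    [-3, 10.4, 1],
    [-7, 10.4, -2],
    [-7, 10.4, -5],
    [-7, 10.4, -7.5],
    [-7, 10.4, -7.5],
    [-7, 10.4, -7.5]
  ],
  "yaw": [0, 0, 0, 0, 0, 0, 0, 0]
}}

```text
clock: 24.15
position: [430.4, 176.7, 261.7]
ee_rot: [0.714, -0.7, -0.0, -0.007]
contact_force: [0.9, -0.6, -1.3]
gripper_width: 43.3
```

>>> {"api": "apply_moves", "payload": {
  "fingers": [1, 1, 1, 1, 1, 1, 1, 1, 1, 1],
  "dp": [
    [0, 0, -0.8],
    [0, 1, -1.8],
    [0, 2.5, -3.1],
    [0, 3.4, -4.4],
    [0, 4.2, -5.7],
    [0, 4.7, -7],
    [0, 5.1, -8],
    [0, 5.1, -8.5],
    [0, 5.1, -8.5],
    [0, 5.1, -8.5]
  ],
  "yaw": [0, 0, 0, 0, 0, 0, 0, 0, 0, 0]
}}

```text
clock: 25.15
position: [430.8, 229.1, 179.4]
ee_rot: [0.714, -0.7, -0.0, -0.009]
contact_force: [-7.8, 2.5, 22.2]
gripper_width: 43.2
```

```bash
python3 - <<'E'
from h import *
s,i=look("w13")
c=i["color"][:,268:292].mean((1,2)).astype(int)
d=np.diff(c);print([(k,int(d[k])) for k in range(len(d)) if abs(d[k])>14 and k<345])
E
```

```text
[430.8 229.1 179.4] yaw x -88.87 z [ 0.012  0.013 -1.   ] t 25.15 F [-7.8  2.5 22.2] w 43.2 j [ 0.82  0.45 -0.59  0.   -0.51 -0.8 ]
[(4, 23), (8, 15), (169, -18), (170, -57), (171, -69), (172, -41), (185, 23), (186, 60), (187, 64), (188, 36), (309, -26), (310, -70), (311, -76), (312, -36), (322, 34), (323, 66), (324, 66), (325, 34)]
```

>>> {"api": "apply_moves", "payload": {
  "fingers": [0.7, 0.4, 0, 0, 0, 0, 0, 0, 0, 0],
  "dp": [
    [0, 0, 0],
    [0, 0, 0],
    [0, 0, 0],
    [0, 0, 0],
    [0, 0, 4],
    [0, 0, 9],
    [0, 0, 14],
    [4, 0, 19],
    [7.8, 0, 22.5],
    [7.8, 0, 22.5]
  ],
  "yaw": [0, 0, 0, 0, 0, 0, 0, 0, 0, 0]
}}

```text
clock: 26.2
position: [511.6, 229.2, 408.7]
ee_rot: [0.714, -0.7, 0.001, -0.013]
contact_force: [0.3, -0.1, -0.3]
gripper_width: 85.7
```

```bash
cat >> h.py <<'E'
def tubes(s,i):
    g=lambda uv,z:onz(i,uv,z,s)[:2]
    v=i["color"].max(2);m=(v>70).astype(np.uint8)
    mat=cv2.morphologyEx((v<60).astype(np.uint8),cv2.MORPH_CLOSE,np.ones((45,45)))
    m=cv2.morphologyEx(m&mat,cv2.MORPH_OPEN,np.ones((3,3)));m[232:]=0
    m=cv2.morphologyEx(m,cv2.MORPH_CLOSE,np.ones((9,5)))
    cs,_=cv2.findContours(m,cv2.RETR_EXTERNAL,cv2.CHAIN_APPROX_NONE)
    for c in cs:
        if cv2.contourArea(c)<1500: continue
        p=np.array([g(q[0],35) for q in c],np.float32);print(cv2.boundingRect(c),[np.round(k,1) for k in cv2.minAreaRect(p)])
E
python3 - <<'E'
from h import *
s,i=pickle.load(open("w3.pkl","rb"));tubes(s,i)
s,i=look("w14");tubes(s,i)
E
```

```text
(177, 74, 70, 152) [array([577.3, 200.7]), array([ 42.6, 162.6]), np.float64(11.0)]
(330, 68, 57, 164) [array([425.9, 202.6]), array([ 54.8, 182.6]), np.float64(12.0)]
[511.6 229.2 408.7] yaw x -88.91 z [ 0.02   0.017 -1.   ] t 26.2 F [ 0.3 -0.1 -0.3] w 85.7 j [ 0.71  0.27 -0.15 -0.   -1.12 -0.69]
(334, 70, 49, 150) [array([435.4, 197.5]), array([ 42.1, 160.4]), np.float64(1.2)]
(190, 69, 67, 152) [array([577.5, 201. ]), array([ 42.2, 163.1]), np.float64(11.0)]
```

>>> {"api": "apply_moves", "payload": {
  "fingers": [0, 0, 0, 0, 0, 0, 0],
  "dp": [
    [2.8, 0.2, -3],
    [5.6, 0.4, -8],
    [5.6, 0.4, -13],
    [5.6, 0.4, -15],
    [5.6, 0.4, -15],
    [5.6, 0.4, -15],
    [5.6, 0.4, -15]
  ],
  "yaw": [5, 9.9, 9.9, 9.9, 9.9, 9.9, 9.9]
}}

```text
clock: 26.95
position: [568.4, 233.7, 260.3]
ee_rot: [0.771, -0.636, 0.001, -0.014]
contact_force: [0.3, -0.3, 0.5]
gripper_width: 85.5
```

```bash
python3 - <<'E'
from h import *
s,i=look("w15")
v=i["color"].max(2)
for r in(60,100,140,200,230):
    x=np.flatnonzero(v[r,200:360]>120)+200;print(r,(x.min(),x.max()) if len(x) else None)
e=R.from_quat(s["ee_rot"]).as_matrix();print("grasp",s["position"]+e@[0,0,155])
c=i["color"][:,268:292].mean((1,2)).astype(int);d=np.diff(c);print([(k,int(d[k])) for k in range(len(d)) if abs(d[k])>14 and k<345])
E
```

```text
[568.4 233.7 260.3] yaw x -79.0 z [ 0.019  0.021 -1.   ] t 26.95 F [ 0.3 -0.3  0.5] w 85.5 j [ 0.65  0.5  -0.21 -0.01 -0.84 -0.46]
60 (np.int64(248), np.int64(310))
100 (np.int64(249), np.int64(309))
140 (np.int64(251), np.int64(307))
200 (np.int64(252), np.int64(306))
230 (np.int64(253), np.int64(305))
grasp [571.41710813 237.04357    105.35126165]
[(11, -17), (12, -29), (13, -39), (14, -37), (15, -32), (16, -17), (26, 17), (27, 42), (28, 41), (29, 16), (39, 23), (40, 32), (140, -22), (141, -51), (142, -61), (143, -36), (150, 36), (151, 64), (152, 56), (153, 19), (231, -22), (232, -71), (233, -76), (234, -37), (239, 34), (240, 67), (241, 68), (242, 35), (320, -23), (321, -28), (322, -29), (323, -32), (324, -24)]
```

>>> {"api": "apply_moves", "payload": {
  "fingers": [0, 0, 0, 0, 0, 0.5, 1, 1, 1, 1],
  "dp": [
    [0, 0, -4],
    [0, 0, -7],
    [0, 0, -8.3],
    [0, 0, -8.3],
    [0, 0, -8.3],
    [0, 0, -8.3],
    [0, 0, -8.3],
    [0, 0, -8.3],
    [0, 0, -8.3],
    [0, 0, -8.3]
  ],
  "yaw": [0, 0, 0, 0, 0, 0, 0, 0, 0, 0]
}}

```text
clock: 28.0
position: [568.9, 234.1, 179.1]
ee_rot: [0.772, -0.636, 0.001, -0.016]
contact_force: [-1.5, 0.0, 6.3]
gripper_width: 43.1
```

>>> {"api": "apply_moves", "payload": {
  "fingers": [1, 1, 1, 1, 1, 1, 1, 1],
  "dp": [
    [0, 0, 0.5],
    [0, 0, 1],
    [-2, 0, 1],
    [-4, 0, 1],
    [-6, -1, 1],
    [-6.2, -2, 1],
    [-6.2, -2, 1],
    [-6.2, -2, 1]
  ],
  "yaw": [0, 0, -4, -8, -9.7, -9.7, -9.7, -9.7]
}}

```text
clock: 28.8
position: [507.8, 214.3, 189.4]
ee_rot: [0.715, -0.699, 0.003, -0.017]
contact_force: [0.7, -0.4, -1.8]
gripper_width: 43.1
```

```bash
python3 - <<'E'
from h import *
s,i=look("w16")
e=R.from_quat(s["ee_rot"]).as_matrix();print("grasp",s["position"]+e@[0,0,155])
c=i["color"][:,268:292].mean((1,2)).astype(int);d=np.diff(c);print([(k,int(d[k])) for k in range(len(d)) if abs(d[k])>14 and k<345])
E
```

```text
[507.8 214.3 189.4] yaw x -88.66 z [ 0.027  0.02  -0.999] t 28.8 F [ 0.7 -0.4 -1.8] w 43.1 j [ 0.69  0.51 -0.43  0.   -0.6  -0.67]
grasp [511.98768989 217.35549149  34.5284733 ]
[(161, -26), (162, -58), (163, -61), (164, -23), (177, 19), (178, 52), (179, 58), (180, 34), (303, -32), (304, -69), (305, -73), (306, -30), (316, 34), (317, 67), (318, 63), (319, 28)]
```

>>> {"api": "apply_moves", "payload": {
  "fingers": [1, 1, 1, 1, 1, 1, 1, 1, 1, 1],
  "dp": [
    [-0.5, -1, 0],
    [-0.5, -2.2, -0.9],
    [-0.5, -2.2, -0.9],
    [-0.5, -3, -0.9],
    [-0.5, -4, -0.9],
    [-0.5, -5, -0.9],
    [-0.5, -5.7, -0.9],
    [-0.5, -5.9, -0.9],
    [-0.5, -5.9, -0.9],
    [-0.5, -5.9, -0.9]
  ],
  "yaw": [0, 0, 0, 0, 0, 0, 0, 0, 0, 0]
}}

```text
clock: 29.85
position: [503.0, 155.6, 180.5]
ee_rot: [0.715, -0.699, 0.003, -0.017]
contact_force: [0.1, -0.0, -2.8]
gripper_width: 43.0
```

>>> {"api": "apply_moves", "payload": {
  "fingers": [1, 1, 1, 1, 1, 1, 1, 1, 1, 1],
  "dp": [
    [0, 0, 0.5],
    [0, 0, 1],
    [0, 0, 1.5],
    [0, 0, 2.2],
    [0, -0.1, 2.9],
    [0, -0.2, 3.6],
    [0, -0.4, 4.3],
    [0, -0.7, 5],
    [0, -1, 5.7],
    [0, -1.3, 6.4]
  ],
  "yaw": [0, 0, 0, 0, 0, 0, 0, 0, 0, 0]
}}

```text
clock: 30.85
position: [502.8, 142.3, 245.1]
ee_rot: [0.715, -0.699, 0.003, -0.017]
contact_force: [-0.9, 3.0, -8.3]
gripper_width: 42.9
```

>>> {"api": "apply_moves", "payload": {
  "fingers": [1, 1, 1, 1, 1, 1, 1, 1, 1, 1],
  "dp": [
    [0, -0.3, 0.6],
    [0, -0.7, 1.4],
    [0, -0.7, 1.4],
    [0, 0, 1.4],
    [0, 2, 1.4],
    [0, 4, 2],
    [0, 4, 6],
    [0, 4, 10],
    [0, 4, 10],
    [0, 4, 10]
  ],
  "yaw": [0, 0, 0, 0, 0, 0, 0, 0, 0, 0]
}}

```text
clock: 31.85
position: [502.8, 182.5, 346.2]
ee_rot: [0.715, -0.699, 0.003, -0.018]
contact_force: [-0.2, -0.4, -2.8]
gripper_width: 43.0
```

```bash
python3 - <<'E'
from h import *
s,i=look("w17")
e=R.from_quat(s["ee_rot"]).as_matrix();print("grasp",s["position"]+e@[0,0,155])
c=i["color"][:,268:292].mean((1,2)).astype(int);d=np.diff(c);print([(k,int(d[k])) for k in range(len(d)) if abs(d[k])>14 and k<345])
E
```

```text
[502.8 182.5 346.2] yaw x -88.66 z [ 0.029  0.021 -0.999] t 31.85 F [-0.2 -0.4 -2.8] w 43.0 j [ 0.65  0.28 -0.31  0.   -0.95 -0.63]
grasp [507.34432562 185.82911191 191.27319461]
[(39, -16), (59, 27), (60, 35), (61, 17), (76, -22), (77, -38), (78, -21), (84, 34), (85, 38), (101, -18), (108, 15), (168, -27), (169, -58), (170, -59), (171, -18), (179, 27), (180, 61), (181, 54), (182, 22), (292, -18), (293, -58), (294, -72), (295, -51), (307, 31), (308, 64), (309, 64), (310, 37)]
```

```bash
python3 - <<'E'
from h import *
s,i=pickle.load(open("w17.pkl","rb"));tilt(s,i,(77,169.5,308.5),zc=23)
s,i=pickle.load(open("w6.pkl","rb"));tilt(s,i,(84,174,314.5),zc=21.7)
E
```

```text
tilt 43.25971298976282 g -35.67858236344115 res [ 2.2 -5.4  2.4]
tilt 45.351919352041485 g -32.77814326090473 res [ 2.1 -5.   2.1]
```

>>> {"api": "apply_moves", "payload": {
  "fingers": [1, 1, 1, 1, 1, 1, 1, 1, 1, 1],
  "dp": [
    [0, -4, 2.6],
    [0, -7.6, 2.6],
    [0, -7.6, 2.6],
    [0, -8.3, 1.9],
    [0, -9, 1.2],
    [0, -9.7, 0.5],
    [0, -10, 0.2],
    [0, -10.3, -0.1],
    [0, -10.5, -0.3],
    [0, -10.5, -0.3]
  ],
  "yaw": [0, 0, 0, 0, 0, 0, 0, 0, 0, 0]
}}

```text
clock: 32.9
position: [502.5, 77.5, 341.9]
ee_rot: [0.715, -0.699, 0.002, -0.017]
contact_force: [-1.7, 2.7, -0.3]
gripper_width: 43.4
```

```bash
python3 - <<'E'
from h import *
s,i=chk("w18")
for th in(43,45,47):
  n=np.array([0,-np.sin(np.radians(th)),np.cos(np.radians(th))])
  print(th,[(k,round(float(proj(i,np.array([507,10.3,95])+k*n,s)[1]),1)) for k in(0,24,26,28,30,32)])
c=i["color"][:,190:225].mean((1,2)).astype(int);d=np.diff(c);print("ridge",[(k,int(d[k])) for k in range(20,230) if abs(d[k])>5])
e=R.from_quat(s["ee_rot"]).as_matrix();print("grasp",s["position"]+e@[0,0,155])
E
```

```text
[502.5  77.5 341.9] yaw x -88.7 z [ 0.026  0.02  -0.999] t 32.9 F [-1.7  2.7 -0.3] w 43.4 j [ 0.47  0.24 -0.37 -0.01 -0.93 -0.44]
bore prof now [180, 200, 190, 191, 191, 218, 212, 192, 191, 191, 191, 193, 191, 192, 191, 191, 108]
bore prof ref [123, 171, 197, 184, 185, 184, 212, 209, 185, 185, 185, 184, 186, 185, 185, 185, 185]
[(47, -27), (48, -24), (81, -16), (82, -11), (88, 19), (89, 32), (90, 20), (112, 11), (168, -23), (169, -57), (170, -58), (171, -19), (179, 19), (180, 51), (181, 52), (182, 28), (292, -17), (293, -45), (294, -65), (295, -53), (296, -18), (307, 30), (308, 58), (309, 61), (310, 37), (311, 12)]
pan area min 92.33333333333333 dark px 276 med 233.66666666666666
43 [(0, 115.4), (24, 87.3), (26, 84.7), (28, 82.0), (30, 79.3), (32, 76.5)]
45 [(0, 115.4), (24, 86.3), (26, 83.6), (28, 80.8), (30, 78.0), (32, 75.1)]
47 [(0, 115.4), (24, 85.4), (26, 82.6), (28, 79.7), (30, 76.8), (32, 73.8)]
ridge [(46, -6), (47, -17), (48, -14), (114, -8), (115, -12), (116, -8), (171, 7), (172, 24), (173, 32), (174, 13), (197, -6), (198, -12), (199, -12), (203, -6), (204, -12), (205, -32), (206, -47), (207, -39), (208, -11)]
grasp [506.54642273  80.6631167  186.98426357]
```

>>> {"api": "apply_moves", "payload": {
  "fingers": [1, 1, 1, 1, 1, 1, 1, 1, 1],
  "dp": [
    [0, 2.6, 2.9],
    [0, 2.6, 2.9],
    [0, 2.6, 2.9],
    [0, -0.6, -0.4],
    [0, -0.6, -0.4],
    [0, -0.6, -0.4],
    [0, -0.6, -0.4],
    [0, -0.6, -0.4],
    [0, -0.6, -0.4]
  ],
  "yaw": [0, 0, 0, 0, 0, 0, 0, 0, 0]
}}

```text
clock: 33.85
position: [502.8, 72.6, 339.3]
ee_rot: [0.715, -0.699, 0.002, -0.018]
contact_force: [-1.9, 6.4, 4.2]
gripper_width: 43.2
```

>>> {"api": "apply_moves", "payload": {
  "fingers": [1, 1, 1, 1, 1, 1, 1, 1, 1],
  "dp": [
    [0, 3.0, 3.1],
    [0, 3.0, 3.1],
    [0, 3.0, 3.1],
    [0, -0.1, -0.1],
    [0, -0.1, -0.1],
    [0, -0.1, -0.1],
    [0, -0.1, -0.1],
    [0, -0.1, -0.1],
    [0, -0.1, -0.1]
  ],
  "yaw": [0, 0, 0, 0, 0, 0, 0, 0, 0]
}}

```text
clock: 34.75
position: [503.1, 72.3, 339.2]
ee_rot: [0.714, -0.7, 0.002, -0.02]
contact_force: [-0.1, 5.9, 4.4]
gripper_width: 43.2
```

```bash
python3 - <<'E'
from h import *
s,i=chk("w19","w18")
E
```

```text
[503.1  72.3 339.2] yaw x -88.81 z [ 0.031  0.025 -0.999] t 34.75 F [-0.1  5.9  4.4] w 43.2 j [ 0.46  0.24 -0.38 -0.01 -0.91 -0.43]
bore prof now [125, 134, 201, 188, 189, 189, 215, 216, 216, 217, 216, 217, 217, 217, 217, 217, 129]
bore prof ref [180, 200, 190, 191, 191, 218, 212, 192, 191, 191, 191, 193, 191, 192, 191, 191, 108]
[(51, -13), (52, -32), (53, -18), (87, -13), (88, -14), (95, 27), (96, 29), (97, 14), (118, 12), (168, -24), (169, -59), (170, -64), (171, -30), (179, 23), (180, 56), (181, 63), (182, 36), (183, 10), (292, -15), (293, -41), (294, -62), (295, -57), (296, -22), (307, 30), (308, 56), (309, 61), (310, 36), (311, 12)]
pan area min 23.0 dark px 419 med 232.66666666666666
```

>>> {"api": "apply_moves", "payload": {
  "fingers": [1, 1, 1, 1, 1, 1, 1, 1, 1],
  "dp": [
    [0, 3, 3],
    [0, 7, 3],
    [3, 10.5, 1],
    [6.7, 10.5, -2],
    [6.7, 10.5, -5],
    [6.7, 10.5, -7.6],
    [6.7, 10.5, -7.6],
    [6.7, 10.5, -7.6],
    [6.7, 10.5, -7.6]
  ],
  "yaw": [0, 0, 0, 0, 0, 0, 0, 0, 0]
}}

```text
clock: 35.7
position: [570.5, 177.3, 264.8]
ee_rot: [0.714, -0.7, 0.003, -0.021]
contact_force: [-0.5, -0.7, -1.1]
gripper_width: 43.1
```

>>> {"api": "apply_moves", "payload": {
  "fingers": [1, 1, 1, 1, 1, 1, 1, 1, 1, 1],
  "dp": [
    [0, 0, -0.8],
    [0, 1.2, -1.8],
    [0, 2.4, -3],
    [0, 3.4, -4.2],
    [0, 4.2, -5.6],
    [0, 4.7, -7],
    [0, 5.1, -8],
    [0, 5.1, -8.6],
    [0, 5.1, -8.6],
    [0, 5.1, -8.6]
  ],
  "yaw": [0, 0, 0, 0, 0, 0, 0, 0, 0, 0]
}}

```text
clock: 36.7
position: [571.6, 232.0, 184.5]
ee_rot: [0.715, -0.698, 0.004, -0.025]
contact_force: [-8.8, 5.0, 24.4]
gripper_width: 43.0
```

>>> {"api": "apply_moves", "payload": {
  "fingers": [0.7, 0.4, 0, 0, 0, 0, 0, 0, 0, 0],
  "dp": [
    [0, 0, 0],
    [0, 0, 0],
    [0, 0, 0],
    [0, 0, 0],
    [0, 0, 4],
    [0, 0, 9],
    [0, 0, 14],
    [-3, 0, 19],
    [-6.5, 0, 22.5],
    [-6.5, 0, 22.5]
  ],
  "yaw": [0, 0, 0, 0, 0, 0, 0, 0, 0, 0]
}}

```text
clock: 37.7
position: [505.1, 231.7, 414.7]
ee_rot: [0.716, -0.698, 0.004, -0.029]
contact_force: [2.0, 0.1, -0.6]
gripper_width: 85.5
```

```bash
python3 - <<'E'
from h import *
s,i=look("w20");tubes(s,i)
s,c=look("s20","scene");s,t=look("t20","top")
cv2.imwrite("pics/v20.png",np.hstack([cv2.resize(i["color"],(400,300)),cv2.resize(c["color"][165:255,185:305],(400,300),interpolation=cv2.INTER_CUBIC)]))
E
```

```text
[505.1 231.7 414.7] yaw x -88.48 z [ 0.047  0.036 -0.998] t 37.7 F [ 2.   0.1 -0.6] w 85.5 j [ 0.72  0.25 -0.17  0.   -1.1  -0.7 ]
(337, 60, 51, 152) [array([435.2, 197.9]), array([ 41.8, 161.8]), np.float64(1.1)]
(186, 58, 66, 152) [array([582.5, 199.8]), array([ 65.6, 165.3]), np.float64(6.1)]
[505.2 231.8 413.3] yaw x -88.49 z [ 0.045  0.035 -0.998] t 37.75 F [-0.8  0.7  0.4] w 85.5 j [ 0.72  0.25 -0.17  0.   -1.1  -0.7 ]
[505.9 231.9 410.9] yaw x -88.52 z [ 0.043  0.033 -0.999] t 37.8 F [-0.  -0.1  0.8] w 85.5 j [ 0.72  0.25 -0.17  0.   -1.09 -0.7 ]
```

View pics/v20.png

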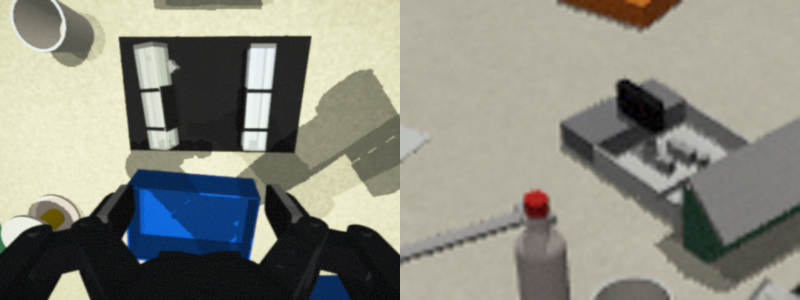

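```bash
python3 - <<'E'
from h import *
s,i=pickle.load(open("w20.pkl","rb"));c=pickle.load(open("s20.pkl","rb"))[1]
a=cv2.resize(i["color"][50:215,170:280],(400,600),interpolation=cv2.INTER_CUBIC)
b=cv2.resize(c["color"][185:230,235:275],(400,450),interpolation=cv2.INTER_CUBIC)
b=np.vstack([b,np.zeros((150,400,3),np.uint8)])
cv2.imwrite("pics/v20b.png",np.hstack([a,b]))
E
```

```text
(no output)
```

View pics/v20b.png

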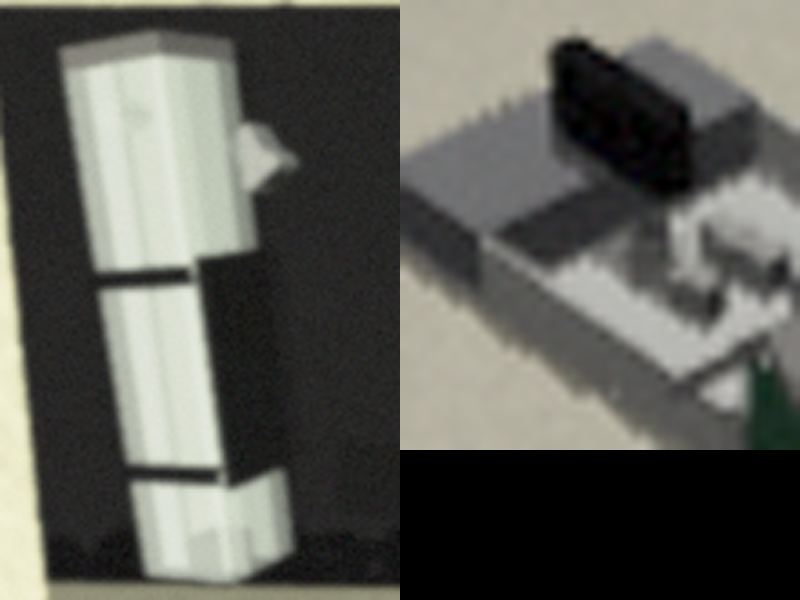

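>>> {"api": "apply_moves", "payload": {
  "fingers": [0, 0, 0],
  "dp": [
    [0, 0, -4],
    [0, 0, -9],
    [0, 0, -14]
  ],
  "yaw": [0, 0, 0]
}}

```text
clock: 38.15
position: [506.5, 231.3, 265.6]
ee_rot: [0.715, -0.699, 0.003, -0.024]
contact_force: [1.0, 0.6, -1.8]
gripper_width: 85.4
```

>>> {"api": "apply_moves", "payload": {
  "fingers": [0, 0, 0, 0, 0, 0, 0, 0, 0, 0],
  "dp": [
    [0, 0, 1],
    [0, 0, 2],
    [0, 0, 3],
    [0, 0, 4],
    [0, 0, 5.5],
    [0, 0, 7],
    [0, 0, 8.5],
    [0, 0, 10],
    [0, 0, 11],
    [0, 0, 12]
  ],
  "yaw": [0, 0, 0, 0, 0, 0, 0, 0, 0, 0]
}}

```text
clock: 39.15
position: [506.3, 231.0, 388.4]
ee_rot: [0.715, -0.699, 0.003, -0.026]
contact_force: [0.8, 0.3, -0.4]
gripper_width: 85.4
```

```bash
python3 - <<'E'
from h import *
s,i=look("w21")
E
```

```text
[506.3 231.  388.4] yaw x -88.63 z [ 0.041  0.032 -0.999] t 39.15 F [ 0.8  0.3 -0.4] w 85.4 j [ 0.72  0.27 -0.2   0.   -1.04 -0.7 ]
```

>>> {"api": "apply_moves", "payload": {
  "fingers": [0, 0, 0, 0, 0, 0],
  "dp": [
    [0, 0, 0],
    [0, 0, 0],
    [0, 0, 0],
    [0, 0, -4],
    [0, 0, -9],
    [0, 0, -14]
  ],
  "yaw": [0, 0, 0, 0, 0, 0]
}}

```text
clock: 39.8
position: [506.5, 231.1, 248.3]
ee_rot: [0.715, -0.698, 0.004, -0.028]
contact_force: [0.8, 0.4, -0.7]
gripper_width: 85.6
```

>>> {"api": "apply_moves", "payload": {
  "fingers": [0, 0, 0, 0, 0, 0, 0, 0, 0, 0],
  "dp": [
    [0, 0, 2],
    [0, 0, 4],
    [0, 0, 7],
    [0, 0, 10],
    [0, 0, 12],
    [0, 0, 13],
    [0, 0, 13],
    [0, 0, 13],
    [0, 0, 13],
    [0, 0, 13]
  ],
  "yaw": [0, 0, 0, 0, 0, 0, 0, 0, 0, 0]
}}

```text
clock: 40.8
position: [506.4, 231.1, 376.9]
ee_rot: [0.715, -0.698, 0.004, -0.026]
contact_force: [0.3, -0.3, -0.6]
gripper_width: 85.3
```

>>> {"api": "apply_moves", "payload": {
  "fingers": [0, 0, 0],
  "dp": [
    [0, 0, -5],
    [0, 0, -10],
    [0, 0, -15]
  ],
  "yaw": [0, 0, 0]
}}

```text
clock: 41.1
position: [506.1, 230.9, 226.8]
ee_rot: [0.715, -0.698, 0.004, -0.027]
contact_force: [0.7, 0.9, -0.5]
gripper_width: 85.1
```

>>> {"api": "apply_moves", "payload": {
  "fingers": [0, 0, 0, 0, 0, 0, 0, 0, 0, 0],
  "dp": [
    [0, 0, 2],
    [0, 0, 4],
    [0, 0, 7],
    [0, 0, 10],
    [0, 0, 12],
    [0, 0, 13],
    [0, 0, 13],
    [0, 0, 13],
    [0, 0, 13],
    [0, 0, 13]
  ],
  "yaw": [0, 0, 0, 0, 0, 0, 0, 0, 0, 0]
}}

```text
clock: 42.1
position: [506.0, 230.8, 355.4]
ee_rot: [0.715, -0.699, 0.004, -0.026]
contact_force: [1.3, 0.6, -1.5]
gripper_width: 85.1
```

```bash
python3 - <<'E'
from h import *
s,i=look("w22")
g=lambda uv,z:np.round(onz(i,uv,z,s)[:2],1)
a=i["color"].max(2)
m=(a>70).astype(np.uint8)
# tube2 region mask bounding & centre line by rows
for r in range(60,235,8):
    x=np.flatnonzero(m[r,170:290])+170
    print(r,(x.min(),x.max()) if len(x) else None,end="; ")
s0,i0=pickle.load(open("w20.pkl","rb"))
print("\nnut w20",onz(i0,(243,94),7,s0),"in w22 px",proj(i,onz(i0,(243,94),7,s0),s))
for p in((193,65),(207,126),(213,126+0)): pass
f=lambda q:(170+q[0]/3.636,50+q[1]/3.636)
for n,q,z in(("mouth L",(60,50),38),("mouth mid ridge",(155,35),45),("frontband L",(97,280),38),("frontband R",(197,265),45),("rearband L",(127,470),35),("rearband R",(222,485),42),("rear L",(145,575),35),("rear edge",(240,580),42)):
    print(n,np.round(onz(i0,f(q),z,s0),1))
E
```

```text
[506.  230.8 355.4] yaw x -88.62 z [ 0.041  0.032 -0.999] t 42.1 F [ 1.3  0.6 -1.5] w 85.1 j [ 0.72  0.3  -0.25  0.   -0.97 -0.7 ]
60 (np.int64(170), np.int64(220)); 68 (np.int64(170), np.int64(221)); 76 (np.int64(170), np.int64(222)); 84 (np.int64(170), np.int64(232)); 92 (np.int64(170), np.int64(240)); 100 (np.int64(170), np.int64(232)); 108 (np.int64(170), np.int64(227)); 116 (np.int64(172), np.int64(228)); 124 (np.int64(173), np.int64(226)); 132 (np.int64(205), np.int64(208)); 140 (np.int64(176), np.int64(209)); 148 (np.int64(178), np.int64(211)); 156 (np.int64(179), np.int64(212)); 164 (np.int64(181), np.int64(213)); 172 (np.int64(182), np.int64(214)); 180 (np.int64(184), np.int64(216)); 188 (np.int64(185), np.int64(217)); 196 (np.int64(214), np.int64(238)); 204 (np.int64(188), np.int64(239)); 212 (np.int64(190), np.int64(241)); 220 (np.int64(191), np.int64(241)); 228 (np.int64(193), np.int64(229)); 
nut w20 [567.66272586 151.68832758   7.        ] in w22 px [231.6699178   94.95564373]
mouth L [621.  124.6  38. ]
mouth mid ridge [591.9 121.   45. ]
frontband L [614.1 187.7  38. ]
frontband R [582. 182.  45.]
rearband L [608.8 246.8  35. ]
rearband R [576.8 248.7  42. ]
rear L [604.6 282.1  35. ]
rear edge [571.7 280.   42. ]
```

>>> {"api": "apply_moves", "payload": {
  "fingers": [0, 0, 0, 0, 0, 0, 0.5, 1, 1, 1],
  "dp": [
    [4, 0.2, 0],
    [7.6, 0.2, -3],
    [7.6, 0.2, -8],
    [7.6, 0.2, -13],
    [7.6, 0.2, -16.5],
    [7.6, 0.2, -17.5],
    [7.6, 0.2, -17.5],
    [7.6, 0.2, -17.5],
    [7.6, 0.2, -17.5],
    [7.6, 0.2, -17.5]
  ],
  "yaw": [4.6, 4.6, 4.6, 4.6, 4.6, 4.6, 4.6, 4.6, 4.6, 4.6]
}}

```text
clock: 43.15
position: [583.0, 233.5, 183.5]
ee_rot: [0.743, -0.669, 0.003, -0.029]
contact_force: [-0.0, 0.2, 3.6]
gripper_width: 50.9
```

>>> {"api": "apply_moves", "payload": {
  "fingers": [1, 1, 1, 1, 1, 1, 1, 1],
  "dp": [
    [0, 0, 0],
    [0, 0, 0],
    [0, 0, 2],
    [0, 0, 4],
    [1.5, 0, 4],
    [3, 0, 4],
    [3, 0, 4],
    [3, 0, 4]
  ],
  "yaw": [0, 0, 0, 0, 0, 0, 0, 0]
}}

```text
clock: 43.95
position: [612.4, 233.1, 222.6]
ee_rot: [0.743, -0.669, 0.003, -0.028]
contact_force: [-1.4, -0.8, -1.0]
gripper_width: 50.5
```

```bash
python3 - <<'E'
from h import *
s,i=look("w23")
e=R.from_quat(s["ee_rot"]).as_matrix();print("grasp",s["position"]+e@[0,0,155])
c=i["color"][:,268:292].mean((1,2)).astype(int);d=np.diff(c);print([(k,int(d[k])) for k in range(len(d)) if abs(d[k])>14 and k<345])
p=proj(i,[568,152,7],s);print("nut expected",p)
v=i["color"].max(2)
x0,y0=int(p[0])-50,int(p[1])-50
m=(v>70).astype(np.uint8);m[:, :max(0,340)]=0
n,l,st,ce=cv2.connectedComponentsWithStats(m)
for k in range(1,n):
    if st[k][4]>60: print(st[k],ce[k].round(1),onz(i,ce[k],8,s).round(1))
E
```

```text
[612.4 233.1 222.6] yaw x -84.02 z [ 0.042  0.037 -0.998] t 43.95 F [-1.4 -0.8 -1. ] w 50.5 j [ 0.61  0.59 -0.14 -0.01 -0.79 -0.5 ]
grasp [618.8752684  238.94048857  67.86903106]
[(158, -15), (159, -41), (160, -62), (161, -47), (162, -19), (175, 20), (176, 43), (177, 55), (178, 43), (179, 19), (304, -25), (305, -28), (306, -29), (307, -27), (308, -31), (309, -25), (310, -15), (317, 17), (318, 20), (319, 22), (320, 21), (321, 21), (322, 23), (323, 21), (324, 15)]
nut expected [391.58619843  94.43426199]
[340   0   5  73 200] [341.2  26.4] [600.9 122.3   8. ]
[ 397    0  163   14 1267] [500.7   4.3] [524.3 105.3   8. ]
[382  72  36  42 915] [398.4  93. ] [564.8 150.9   8. ]
[340 249  22  46 393] [350.3 270.6] [571.4 261.9   8. ]
[ 475  275   85  111 3765] [534.8 331. ] [439.5 291.7   8. ]
[340 319   5  36 107] [341.3 336. ] [568.5 314.5   8. ]
[447 350  13  18  95] [452.7 358.4] [487.  322.5   8. ]
[ 392  357   58   63 1525] [414.2 391. ] [506.4 356.5   8. ]
```

>>> {"api": "apply_moves", "payload": {
  "fingers": [1, 1, 1, 1, 1, 1, 0.8, 0.5, 0, 0],
  "dp": [
    [0, 0, -1],
    [0, 0, -2],
    [0, 0, -3],
    [0, 0, -3.7],
    [0, 0, -4],
    [0, 0, -4],
    [0, 0, -4],
    [0, 0, -4],
    [0, 0, -4],
    [0, 0, -4]
  ],
  "yaw": [-1, -2, -3, -4, -4, -4, -4, -4, -4, -4]
}}

```text
clock: 45.0
position: [612.5, 233.3, 182.8]
ee_rot: [0.719, -0.695, 0.004, -0.028]
contact_force: [0.3, 0.8, 0.8]
gripper_width: 77.7
```

>>> {"api": "apply_moves", "payload": {
  "fingers": [0, 0, 0, 0, 0, 0, 0, 0],
  "dp": [
    [0, 0, 0],
    [0, 0, 3],
    [0, 0, 6],
    [-2, -2, 9],
    [-4, -4, 12],
    [-4.5, -4, 14],
    [-4.5, -4, 14],
    [-4.5, -4, 14]
  ],
  "yaw": [0, 0, 0, 0, 0, 0, 0, 0]
}}

```text
clock: 45.8
position: [567.5, 193.4, 322.9]
ee_rot: [0.719, -0.695, 0.004, -0.029]
contact_force: [-0.4, 0.2, -0.4]
gripper_width: 85.5
```

```bash
python3 - <<'E'
from h import *
s,i=look("w24")
v=i["color"].max(2)
p=proj(i,[565,151,7],s);print("nut exp",p)
m=(v>70).astype(np.uint8)
n,l,st,ce=cv2.connectedComponentsWithStats(m)
for k in range(1,n):
    if st[k][4]>60:
        c=np.argwhere(l==k)[:,::-1].astype(np.float32);r=cv2.minAreaRect(c)
        w=np.array([onz(i,q,10,s)[:2] for q in cv2.boxPoints(r)])
        print(st[k],np.round(w.mean(0),1),"box",np.round(w,0).tolist() if st[k][4]<3000 else "")
E
```

```text
[567.5 193.4 322.9] yaw x -88.0 z [ 0.046  0.036 -0.998] t 45.8 F [-0.4  0.2 -0.4] w 85.5 j [ 0.6   0.4  -0.19 -0.   -0.93 -0.56]
nut exp [299.28194737 137.78581783]
[     0      0    560    370 132074] [592.7 230.4] box 
[ 218   97   51   81 3843] [615.3 153.4] box 
[287 127  23  25 336] [566.6 151.2] box [[579.0, 148.0], [565.0, 139.0], [554.0, 154.0], [568.0, 163.0]]
[ 223  181   44   62 2580] [614.1 223.5] box [[634.0, 193.0], [594.0, 191.0], [593.0, 254.0], [636.0, 256.0]]
[381 259  42  53 509] [452.1 291.2] box [[478.0, 266.0], [466.0, 257.0], [426.0, 316.0], [439.0, 326.0]]
[  66  378   61   42 1600] [801.  480.4] box [[833.0, 449.0], [758.0, 443.0], [766.0, 511.0], [846.0, 519.0]]
[ 433  378   59   42 1669] [360.7 440.3] box [[399.0, 412.0], [336.0, 407.0], [321.0, 468.0], [387.0, 474.0]]
```

>>> {"api": "apply_moves", "payload": {
  "fingers": [0.65, 0.65, 0.65, 0.65, 0.65, 0.65, 0.65, 0.65, 0.65, 0.65],
  "dp": [
    [0, -2, 0],
    [-1, -3.9, 0],
    [-1, -3.9, -1],
    [-1, -3.9, -3],
    [-1, -3.9, -5],
    [-1, -3.9, -7],
    [-1, -3.9, -7],
    [-1, -3.9, -7],
    [-1, -3.9, -7],
    [-1, -3.9, -7]
  ],
  "yaw": [-8, -16, -24, -32, -40, -48, -56, -56, -56, -56]
}}

```text
clock: 46.85
position: [557.7, 154.6, 251.7]
ee_rot: [-0.309, 0.95, -0.016, 0.023]
contact_force: [0.2, -0.4, -0.2]
gripper_width: 29.5
```

```bash
python3 - <<'E'
from h import *
s,i=look("w25")
e=R.from_quat(s["ee_rot"]).as_matrix();print("tip",s["position"]+e@[0,0,170])
v=i["color"].max(2)
p=proj(i,[566.6,151.2,7],s);print("nut exp",p)
m=(v>70).astype(np.uint8)
n,l,st,ce=cv2.connectedComponentsWithStats(m)
for k in range(1,n):
    if 150<st[k][4]<6000:
        c=np.argwhere(l==k)[:,::-1].astype(np.float32);r=cv2.minAreaRect(c)
        w=np.array([onz(i,q,10,s)[:2] for q in cv2.boxPoints(r)])
        print(st[k],np.round(w.mean(0),1),"box",np.round(w,0).tolist(),r)
x,y=int(p[0]),int(p[1])
sub=i["color"].mean(2)[max(0,y-36):y+36:3,x-40:x+40:3].astype(int)
print("\n".join("".join(" .:-=+*#%@"[min(9,q//26)] for q in row) for row in sub))
E
```

```text
[557.7 154.6 251.7] yaw x -143.89 z [ 0.053 -0.017 -0.998] t 46.85 F [ 0.2 -0.4 -0.2] w 29.5 j [ 0.56  0.45 -0.34  0.06 -0.74 -1.55]
tip [566.71274026 151.64225587  82.00329002]
nut exp [283.168957  215.1092457]
[270 204  26  26 542] [566.9 150.9] box [[565.0, 138.0], [554.0, 152.0], [569.0, 164.0], [580.0, 149.0]] ((282.5, 216.5), (25.0, 25.0), 90.0)
[315 247  19  44 409] [580.9 201. ] box [[572.0, 184.0], [565.0, 190.0], [589.0, 218.0], [597.0, 212.0]] ((324.82489013671875, 267.50665283203125), (44.133182525634766, 12.64651870727539), 78.36637115478516)
[412 339  20  24 213] [592.6 311.9] box [[595.0, 299.0], [587.0, 298.0], [590.0, 324.0], [598.0, 326.0]] ((421.98101806640625, 351.0224304199219), (27.951684951782227, 8.98447036743164), 40.23635482788086)
[128 341  18  22 157] [742.8 123.3] box [[755.0, 118.0], [728.0, 123.0], [730.0, 129.0], [758.0, 124.0]] ((136.47238159179688, 350.96893310546875), (7.058866500854492, 25.993236541748047), 48.36646270751953)
[124 354  62  66 941] [773.3 161.9] box [[823.0, 151.0], [719.0, 157.0], [723.0, 172.0], [828.0, 168.0]] ((159.6444702148437
[... 541 characters left out ...]
 413.0), (12.0, 16.0), 90.0)
......................... .
...........................
...........................
...........................
...........................
...........................
...........................
...........................
...............::..... ....
..........:-:::--:.........
..........-----++-.........
.........:+*+++**+.........
.........:*******=.........
.........-*******=.........
.........:*******=.........
.........:++++***-.........
:.............:++-.........
--:...   .............   ..
+=-:.    ............      
**=--:.  .....   . .  .    
***+=-:.   . .  .    .     
*****+--:      .      .   .
*******=--. .           ...
-.=*****+--:.          .---
```

>>> {"api": "apply_moves", "payload": {
  "fingers": [0.65, 0.65, 0.65, 0.65, 0.65, 1, 1, 1, 1, 1],
  "dp": [
    [-0.2, 0, -3],
    [-0.3, 0, -5.5],
    [-0.4, 0, -7],
    [-0.4, 0, -7.6],
    [-0.4, 0, -7.6],
    [-0.4, 0, -7.6],
    [-0.4, 0, -7.6],
    [-0.4, 0, -7.6],
    [-0.4, 0, -7.6],
    [-0.4, 0, -7.6]
  ],
  "yaw": [0, 0, 0, 0, 0, 0, 0, 0, 0, 0]
}}

```text
clock: 47.9
position: [554.1, 154.8, 177.1]
ee_rot: [-0.309, 0.95, -0.016, 0.024]
contact_force: [-0.7, 0.1, 5.8]
gripper_width: 13.6
```

>>> {"api": "apply_moves", "payload": {
  "fingers": [1, 1, 1, 1, 1],
  "dp": [
    [0, 0, 0],
    [0, 0, 3],
    [0, 0, 6],
    [0, 0, 10],
    [0, 0, 10]
  ],
  "yaw": [0, 0, 0, 0, 0]
}}

```text
clock: 48.4
position: [555.6, 155.6, 282.5]
ee_rot: [-0.31, 0.95, -0.015, 0.029]
contact_force: [1.3, 0.6, 0.8]
gripper_width: 13.3
```

>>> {"api": "apply_moves", "payload": {
  "fingers": [1, 1, 1, 1, 1, 1, 1, 1, 1, 1],
  "dp": [
    [0, 0, 3],
    [-1, -4, 4],
    [-2, -8, 4],
    [-3, -12, 4],
    [-4, -16, 4],
    [-5, -20, 4],
    [-5.8, -24.8, 4],
    [-5.8, -24.8, 4],
    [-5.8, -24.8, 4],
    [-5.8, -24.8, 4]
  ],
  "yaw": [0, 0, 0, 0, 0, 0, 0, 0, 0, 0]
}}

```text
clock: 49.4
position: [497.7, -92.0, 322.0]
ee_rot: [-0.31, 0.95, -0.015, 0.029]
contact_force: [0.1, -0.1, -0.9]
gripper_width: 13.7
```

```bash
python3 - <<'E'
from h import *
s,i=look("w26")
g=i["color"].mean(2)
h=cv2.cvtColor(i["color"],cv2.COLOR_BGR2HSV)
e=R.from_quat(s["ee_rot"]).as_matrix();print("tip",s["position"]+e@[0,0,170])
# pan floor mask: bright, low saturation
m=((h[...,1]<30)&(h[...,2]>150)).astype(np.uint8);m=cv2.morphologyEx(m,cv2.MORPH_OPEN,np.ones((5,5)))
n,l,st,ce=cv2.connectedComponentsWithStats(m)
for k in range(1,n):
    if st[k][4]>800:
        c=np.argwhere(l==k)[:,::-1];w=np.array([onz(i,q,3,s)[:2] for q in c[::7]],np.float32)
        print(st[k],cv2.minAreaRect(w),w.min(0),w.max(0))
# rectify floor plane z=8, 2mm cells
out=""
for y in range(-20,-175,-5):
    row=""
    for x in range(570,440,-4):
        u=proj(i,[x,y,5],s)
        row+=" .:-=+*#%@"[min(9,int(g[int(u[1]),int(u[0])])//26)] if 0<=u[0]<560 and 0<=u[1]<420 else "?"
    out+=f"{y:5d} {row}\n"
print(out)
E
```

```text
[497.7 -92.  322. ] yaw x -143.79 z [ 0.065 -0.011 -0.998] t 49.4 F [ 0.1 -0.1 -0.9] w 13.7 j [ 0.14  0.25 -0.43  0.03 -0.83 -1.1 ]
tip [508.71013027 -93.84019313 152.40273712]
[  206   100   168   129 11251] ((507.78399658203125, -92.4539566040039), (110.01890563964844, 126.43285369873047), 1.3820111751556396) [ 453.38965 -156.73299] [563.79517 -29.46957]
[   0  168   21  166 2700] ((756.3594970703125, -286.8231201171875), (208.74456787109375, 19.128494262695312), 19.07733726501465) [ 655.7255 -329.7124] [ 855.7103  -251.90729]
[ 350  214   52   56 1218] ((499.82867431640625, 8.416715621948242), (60.55819320678711, 30.156381607055664), 82.21084594726562) [484.04453  -20.457794] [518.87146   36.372906]
[  83  254  107   85 1714] ((723.7855834960938, -151.51324462890625), (36.397151947021484, 158.196533203125), 77.05860900878906) [ 643.2832  -178.32103] [ 800.0827  -117.80131]
[ 518  262   42   54 1446] ((432.83966064453125, 186.56687927246094), (38.55409622192383, 59.512290954589844), 1.141194224357605) [413.77167 156.49577] [452.28516 216.68343]
  -20 ::.   --------+++++++++++++++++
[... 502 characters left out ...]
%%%%#**+***#####-*+*
  -90 ::-=*%%%%%%%%%%%%##*****#####=++*
  -95 :--*%%%%%%%%#%%%%#*****######=+**
 -100 --*%%%%%%%%#**=###+++=*######=*+*
 -105 --*%%%%%%%%#**-###++++#######****
 -110 --*%%%%%%%#**+-###++=########+#**
 -115 --*%%%%%%%%%*+=##+++*+%%%%%%%##*#
 -120 --*%%%%%%%%#==-*#*+*+#%%%%%%%+%*#
 -125 --*%%%%%%%%*==--+*+*=%%%%%%%%+#*#
 -130 --*%%%%%%%      -#**+%%%%%%%%+%*#
 -135 --*%%%%%%% .    -###%%%%%%%%%+#*#
 -140 --*%%%%%%%.  .  -###%%%%%%%%%+%*#
 -145 --*%%%%%%* ...  +###%%%%%%%%%+%*#
 -150 --*%%%%%%#. ..  +###%%%%%%%%%*%*#
 -155 ---=+===== ...  ----++####*#*+#*#
 -160 ::::::..:....   .....:..::.:.:#*#
 -165 =========-.. .  -==============*#
 -170 ==========.. .  -==============*#
```

>>> {"api": "apply_moves", "payload": {
  "fingers": [1, 1, 1, 1, 1, 1, 0.8, 0.75, 0.75, 0.75],
  "dp": [
    [2, 0.5, -3],
    [2, 0.5, -6],
    [2, 0.5, -9],
    [2, 0.5, -11],
    [2, 0.5, -11.7],
    [2, 0.5, -11.7],
    [2, 0.5, -11.7],
    [2, 0.5, -11.7],
    [2, 0.5, -11.7],
    [2, 0.5, -11.7]
  ],
  "yaw": [0, 0, 0, 0, 0, 0, 0, 0, 0, 0]
}}

```text
clock: 50.45
position: [517.9, -86.6, 205.9]
ee_rot: [-0.31, 0.95, -0.015, 0.03]
contact_force: [-0.5, 0.8, -1.0]
gripper_width: 21.4
```

>>> {"api": "apply_moves", "payload": {
  "fingers": [0.6, 0.5, 0.5, 0, 0, 0, 0, 0, 0],
  "dp": [
    [0, 0, 0],
    [0, 0, 3],
    [0, 0, 7],
    [-2, 0, 11],
    [-2, 0, 16],
    [-2, 0, 19],
    [-2, 0, 19],
    [-2, 0, 19],
    [-2, 0, 19]
  ],
  "yaw": [0, 0, 0, 8, 16, 24, 32, 40, 48]
}}

```text
clock: 51.35
position: [497.5, -86.7, 396.5]
ee_rot: [-0.672, 0.74, -0.002, 0.034]
contact_force: [-0.1, 0.5, -0.3]
gripper_width: 85.4
```

```bash
python3 - <<'E'
from h import *
s,i=look("w27")
g=i["color"].mean(2)
out=""
for y in range(-40,-160,-3):
    row=""
    for x in np.arange(566,450,-1.6):
        u=proj(i,[x,y,8],s)
        row+=" .:-=+*#%@"[min(9,int(g[int(u[1]),int(u[0])])//26)] if 0<=u[0]<560 and 0<=u[1]<420 else "?"
    out+=f"{y:5d} {row}\n"
print(out)
E
```

```text
[497.5 -86.7 396.5] yaw x -95.42 z [ 0.054  0.043 -0.998] t 51.35 F [-0.1  0.5 -0.3] w 85.4 j [ 0.14  0.18 -0.29 -0.04 -1.04 -0.22]
  -40 -::--=====================++**##*+=====**##%####%%%###*####**########**+-
  -43 -::-==========+++++#####***##%%%##**++*#%%%%%%%%%####################*+=-
  -46 -::--=======+**#%%%%%%%%%#%%%%%#%###%%%%%%%%%%%%#####################*+=-
  -49 :::--=====+*#%%%%%%%#%%%%%%%%%%%%%%%%%%%%%%%%%%%#####################*+=-
  -52 -::-=====**%%%##%%%%%%%%%%%%%#%%%%%%%%################################+=-
  -55 -::--*######%%%#%#%%%%%%%%%%##%%%%####################################+=-
  -58 =--**#%####%##%%%%%#%####%###############*###########*#####*#**#####***=-
  -61 +-=+###%##%#%%%##############*######################################**+--
  -64 =-=+*###%##%%#%###*###*##############################################*+--
  -67 =--+*#####%##%####***##*###**########################################**--
  -70 +-=+*#######%###******************************************#****##**#**+=-
  -73 =-=+*############*****************************************************+=-
  -76 --
[... 1531 characters left out ...]
#####%######+==-:..    .  ..=*****#########%##%##%######*===
 -136 =-=+*#####%%#############+==-:. .. ......:****##%######%%#%####%#####*===
 -139 --+**####################*==---.... . ...-***####%%###%%#############*===
 -142 =-=**#################%##*+===-.. ......:-+**##%%%%##%##########%####*===
 -145 --=*############%#%######*+===-:. .......=**###%#%####%%%############*+==
 -148 --+**####################*====-:.........+****##%#######%#%###%######*+==
 -151 --=**####################*====-..  ......-***#########%##%##%##%#####*+==
 -154 ---=+++=+++**++++++++=++++====-: ........:===+++++**#################*+==
 -157 -::-----------=---------------:. .... .  :----------===--================
```

>>> {"api": "apply_moves", "payload": {
  "fingers": [0, 0, 0, 0, 0, 0, 0, 0.5, 1, 1],
  "dp": [
    [0.4, -4, -2],
    [0.4, -8, -6],
    [0.4, -8, -11],
    [0.4, -8, -15],
    [0.4, -8, -17.5],
    [0.4, -8, -18.4],
    [0.4, -8, -18.4],
    [0.4, -8, -18.4],
    [0.4, -8, -18.4],
    [0.4, -8, -18.4]
  ],
  "yaw": [6.1, 6.1, 6.1, 6.1, 6.1, 6.1, 6.1, 6.1, 6.1, 6.1]
}}

```text
clock: 52.4
position: [502.1, -166.7, 213.9]
ee_rot: [0.712, -0.702, 0.001, -0.035]
contact_force: [0.2, -0.1, -0.1]
gripper_width: 43.6
```

>>> {"api": "apply_moves", "payload": {
  "fingers": [1, 1, 1, 1, 1, 1, 1, 1, 1, 1],
  "dp": [
    [0, 0, 0],
    [0, 0, 0],
    [0, 0, 0],
    [0, 0, 0],
    [0, 0, 0.4],
    [0, -1, 0.4],
    [0, -2, 0.4],
    [0, -3, 0.4],
    [0, -4, 0.4],
    [0, -5, 0.4]
  ],
  "yaw": [0, 0, 0, 0, 0, 0, 0, 0, 0, 0]
}}

```text
clock: 53.4
position: [502.0, -217.8, 217.5]
ee_rot: [0.711, -0.702, 0.001, -0.035]
contact_force: [0.2, 0.7, -4.2]
gripper_width: 12.6
```

```bash
python3 - <<'E'
from h import *
t=pickle.load(open("d0.pkl","rb"))["top"]
h=cv2.cvtColor(t["color"],cv2.COLOR_BGR2HSV)
m=((h[...,0]>100)&(h[...,0]<130)&(h[...,1]>120)).astype(np.uint8);m[:150]=0;m[260:]=0;m[:,:80]=0;m[:,175:]=0
print("V rows 210",h[210,88:168,2].tolist());print("V col 128",h[160:258,128,2].tolist())
for uv in((96.5,170),(159,170),(93.5,249),(156,250)):print(uv,onz(t,uv,70).round(1),onz(t,uv,0).round(1))
s,i=pickle.load(open("w20.pkl","rb"))
for uv in((195,239),(363,256)):print("w20",onz(i,uv,70,s).round(1))
E
```

```text
V rows 210 [125, 125, 126, 126, 125, 124, 113, 106, 86, 38, 40, 39, 40, 40, 40, 38, 39, 39, 69, 96, 104, 104, 104, 104, 104, 104, 104, 104, 104, 104, 104, 104, 104, 104, 104, 105, 105, 104, 105, 104, 104, 105, 104, 104, 106, 105, 105, 105, 105, 105, 105, 105, 105, 105, 105, 106, 105, 105, 105, 105, 99, 102, 87, 38, 40, 41, 40, 41, 40, 48, 88, 121, 125, 125, 126, 126, 125, 125, 126, 126]
V col 128 [123, 125, 126, 124, 121, 122, 124, 108, 103, 71, 37, 41, 41, 41, 76, 88, 89, 99, 104, 104, 104, 103, 104, 104, 103, 104, 104, 104, 104, 105, 104, 105, 105, 104, 104, 104, 104, 104, 104, 105, 105, 105, 105, 105, 105, 105, 105, 105, 105, 105, 104, 105, 105, 105, 104, 105, 105, 105, 104, 105, 104, 105, 105, 104, 104, 105, 105, 104, 105, 105, 105, 105, 105, 105, 105, 104, 105, 105, 104, 105, 105, 105, 105, 105, 80, 60, 59, 53, 94, 78, 87, 106, 106, 119, 124, 124, 125, 126]
(96.5, 170) [639.1 488.   70. ] [656.2 519.8   0. ]
(159, 170) [634.9 317.7  70. ] [651.7 338.6   0. ]
(93.5, 249) [425.9 487.9  70. ] [429.3 519.8   0. ]
(156, 250) [419.9 322.   70. ] [422.9 343.1   0. ]
w20 [613.3 307.1  70. ]
w20 [425.8 318.7  70. ]
```

>>> {"api": "apply_moves", "payload": {
  "fingers": [1, 1, 1, 1, 1, 1],
  "dp": [
    [0, 0, 2],
    [0, 0, 5],
    [0, 0, 8],
    [0, 0, 11],
    [0, 0, 13],
    [0, 0, 13]
  ],
  "yaw": [0, 0, 0, 0, 0, 0]
}}

```text
clock: 54.0
position: [502.6, -218.6, 350.8]
ee_rot: [0.711, -0.702, 0.004, -0.037]
contact_force: [1.0, 0.3, -4.4]
gripper_width: 12.9
```

>>> {"api": "apply_moves", "payload": {
  "fingers": [1, 1, 1, 1, 1, 1, 1, 1, 1, 1],
  "dp": [
    [0, 1, 0],
    [0, 3, 0],
    [0, 6, 0],
    [0, 9, 0],
    [0, 12, 0],
    [0, 15, 0],
    [0.5, 18, 0],
    [1, 21, 0],
    [1.5, 24, 0],
    [2, 27, 0]
  ],
  "yaw": [0, 1, 3, 6, 9, 13, 17, 21, 25, 29]
}}

```text
clock: 55.0
position: [521.9, 52.9, 348.6]
ee_rot: [0.865, -0.5, -0.007, -0.036]
contact_force: [0.6, -0.6, -3.5]
gripper_width: 13.0
```

>>> {"api": "apply_moves", "payload": {
  "fingers": [1, 1, 1, 1, 1, 1, 1, 1, 1, 1],
  "dp": [
    [0.5, 3, 0],
    [1, 6, 0],
    [1.5, 9, 0],
    [2, 12, 0],
    [2.5, 15, 0],
    [3, 18, 0],
    [3.5, 21, 0],
    [4, 24, 0],
    [4.5, 27, 0],
    [5, 30, 0]
  ],
  "yaw": [4, 8, 12, 16, 20, 24, 28, 32, 36, 40]
}}

```text
clock: 56.0
position: [571.3, 354.3, 345.6]
ee_rot: [0.984, -0.173, -0.02, -0.03]
contact_force: [1.3, 0.9, -4.9]
gripper_width: 13.2
```

>>> {"api": "apply_moves", "payload": {
  "fingers": [1, 1, 1, 1, 1, 1, 1, 1, 1, 1],
  "dp": [
    [0.2, 2.5, 0],
    [0.2, 4.5, 0],
    [0.2, 6, 0],
    [0.2, 6.6, 0],
    [0.2, 6.6, 0],
    [0.2, 6.6, 0],
    [0.2, 6.6, 0],
    [0.2, 6.6, 0],
    [0.2, 6.6, 0],
    [0.2, 6.6, 0]
  ],
  "yaw": [4, 8, 12, 16, 19, 20, 20, 20, 20, 20]
}}

```text
clock: 57.0
position: [573.3, 420.0, 345.6]
ee_rot: [0.999, 0.001, -0.025, -0.026]
contact_force: [0.7, 0.5, -5.2]
gripper_width: 12.8
```

```bash
python3 - <<'E'
from h import *
s,i=look("w28");s,t=look("t28","top");s,c=look("s28","scene")
e=R.from_quat(s["ee_rot"]).as_matrix();print("grasp",s["position"]+e@[0,0,155])
cv2.imwrite("pics/w28b.png",i["color"])
E
```

```text
[573.3 420.  345.6] yaw x 0.13 z [-0.05   0.051 -0.997] t 57.0 F [ 0.7  0.5 -5.2] w 12.8 j [ 0.85  0.57  0.2  -0.08 -1.19  0.75]
[573.3 420.1 345.6] yaw x 0.14 z [-0.05   0.051 -0.997] t 57.05 F [-0.4 -0.3 -4.7] w 12.9 j [ 0.85  0.57  0.2  -0.08 -1.19  0.75]
[573.3 420.1 345.6] yaw x 0.15 z [-0.05   0.051 -0.997] t 57.1 F [-0.1  0.  -4.8] w 13.0 j [ 0.85  0.57  0.2  -0.08 -1.19  0.75]
grasp [565.53646788 428.0684534  191.03207094]
```

```bash
python3 - <<'E'
from h import *
s,i=pickle.load(open("w28.pkl","rb"))
h=cv2.cvtColor(i["color"],cv2.COLOR_BGR2HSV)
b=((h[...,0]>100)&(h[...,0]<130)&(h[...,1]>120))
def runs(a):
    d=np.diff(np.r_[0,a.astype(int),0]);return [(int(x),int(y)) for x,y in zip(np.flatnonzero(d==1),np.flatnonzero(d==-1)) if y-x>3]
for r in range(40,260,20): print(r,runs(b[r]))
print("rim proj far corners",[proj(i,[x,y,70],s).round(0).tolist() for x,y in((642,492),(642,342),(540,492),(540,342))])
print("pan rear corners proj",[proj(i,[565+55,y,191-54+30],s).round(0).tolist() for y in(488,368)])
print(h[150,120:460:4,2].tolist())
E
```

```text
40 []
60 []
80 []
100 [(212, 360)]
120 [(213, 411)]
140 [(213, 223), (227, 384), (387, 407)]
160 []
180 []
200 []
220 []
240 []
rim proj far corners [[201.0, 99.0], [406.0, 100.0], [211.0, 225.0], [389.0, 229.0]]
pan rear corners proj [[155.0, 149.0], [412.0, 151.0]]
[145, 143, 143, 143, 146, 152, 146, 141, 145, 150, 117, 79, 76, 77, 79, 76, 79, 82, 76, 77, 77, 78, 77, 79, 76, 75, 75, 78, 79, 82, 80, 77, 79, 80, 76, 79, 78, 78, 81, 82, 77, 79, 81, 77, 78, 79, 79, 94, 112, 113, 110, 111, 110, 112, 108, 111, 110, 110, 111, 110, 108, 111, 110, 113, 112, 110, 111, 107, 108, 110, 115, 219, 238, 240, 241, 238, 73, 43, 40, 37, 29, 30, 63, 50, 46]
```

>>> {"api": "apply_moves", "payload": {
  "fingers": [1, 1, 1, 1, 1, 1, 1, 1, 1, 1],
  "dp": [
    [0.3, -0.7, 0],
    [0.6, -1.5, -1],
    [0.6, -1.5, -2.5],
    [0.6, -1.5, -4],
    [0.6, -1.5, -5.5],
    [0.6, -1.5, -6.5],
    [0.6, -1.5, -7.3],
    [0.6, -1.5, -8],
    [0.6, -1.5, -8.4],
    [0.6, -1.5, -8.4]
  ],
  "yaw": [0.5, 0.5, 0.5, 0.5, 0.5, 0.5, 0.5, 0.5, 0.5, 0.5]
}}

```text
clock: 58.15
position: [579.2, 405.2, 261.2]
ee_rot: [0.999, 0.005, -0.025, -0.025]
contact_force: [0.5, -0.7, -4.2]
gripper_width: 12.9
```

```bash
python3 - <<'E'
from h import *
s,i=look("w29")
h=cv2.cvtColor(i["color"],cv2.COLOR_BGR2HSV)
b=((h[...,0]>100)&(h[...,0]<130)&(h[...,1]>120))
def runs(a):
    d=np.diff(np.r_[0,a.astype(int),0]);return [(int(x),int(y)) for x,y in zip(np.flatnonzero(d==1),np.flatnonzero(d==-1)) if y-x>3]
for r in range(20,300,14): print(r,runs(b[r]))
e=R.from_quat(s["ee_rot"]).as_matrix();g=s["position"]+e@[0,0,155];print("grasp",g)
print("pan rear top corners",[proj(i,[g[0]+55,g[1]+y,g[2]-24],s).round(0).tolist() for y in(60,-60)],"wall tops mid",[proj(i,[g[0]-10,g[1]+y,g[2]-26],s).round(0).tolist() for y in(60,-60)])
print("rims",[proj(i,[x,y,70],s).round(0).tolist() for x,y in((638,484),(638,342),(560,484),(560,342))])
E
```

```text
[579.2 405.2 261.2] yaw x 0.65 z [-0.051  0.05  -0.997] t 58.15 F [ 0.5 -0.7 -4.2] w 12.9 j [ 0.82  0.64  0.09 -0.08 -1.03  0.8 ]
20 []
34 []
48 []
62 []
76 []
90 []
104 [(140, 233)]
118 [(141, 432)]
132 [(142, 441)]
146 [(144, 168), (394, 438)]
160 [(145, 161), (403, 435)]
174 [(146, 162), (401, 432)]
188 [(148, 164), (400, 429)]
202 [(149, 166), (398, 426)]
216 [(150, 168), (396, 423)]
230 [(151, 170), (394, 420)]
244 [(153, 171), (392, 416)]
258 [(153, 172), (391, 413)]
272 [(155, 174), (389, 410)]
286 [(156, 176), (388, 407)]
grasp [571.2863962  412.98630387 106.55805298]
pan rear top corners [[156.0, 147.0], [413.0, 151.0]] wall tops mid [[172.0, 265.0], [393.0, 273.0]]
rims [[142.0, 119.0], [431.0, 123.0], [160.0, 258.0], [407.0, 266.0]]
```

>>> {"api": "apply_moves", "payload": {
  "fingers": [1, 1, 1, 1, 1, 1, 1, 1],
  "dp": [
    [0, -0.2, -0.6],
    [0, -0.2, -1.2],
    [0, -0.2, -1.8],
    [0, -0.2, -2.4],
    [0, -0.2, -2.4],
    [-0.4, -0.2, -2.4],
    [-0.8, -0.2, -2.4],
    [-0.8, -0.2, -2.4]
  ],
  "yaw": [0, 0, 0, 0, 0, 0, 0, 0]
}}

```text
clock: 59.0
position: [572.6, 403.1, 239.4]
ee_rot: [0.999, 0.006, -0.022, -0.026]
contact_force: [5.3, -2.6, -5.0]
gripper_width: 12.7
```

>>> {"api": "apply_moves", "payload": {
  "fingers": [1, 1, 1, 1],
  "dp": [
    [-0.2, 0, 0],
    [-0.4, 0, 0],
    [-0.4, 0, 0],
    [-0.4, 0, 0]
  ],
  "yaw": [0, 0, 0, 0]
}}

```text
clock: 59.4
position: [570.8, 402.6, 241.2]
ee_rot: [0.999, 0.006, -0.019, -0.027]
contact_force: [8.4, -2.9, -5.9]
gripper_width: 12.8
```

>>> {"api": "apply_moves", "payload": {
  "fingers": [1, 1, 1, 1],
  "dp": [
    [-0.2, 0, 0],
    [-0.4, 0, 0],
    [-0.4, 0, 0],
    [-0.4, 0, 0]
  ],
  "yaw": [0, 0, 0, 0]
}}

```text
clock: 59.8
position: [569.0, 402.2, 243.2]
ee_rot: [0.999, 0.006, -0.015, -0.028]
contact_force: [8.9, -3.5, -5.8]
gripper_width: 13.1
```

>>> {"api": "apply_moves", "payload": {
  "fingers": [1, 1, 1, 1, 1, 1, 1],
  "dp": [
    [-0.7, 0, 0.5],
    [-1, 0, 1.1],
    [-1.3, 0, 1.7],
    [-1.7, 0, 2.3],
    [-2.1, 0, 2.9],
    [-2.3, 0, 3],
    [-2.3, 0, 3]
  ],
  "yaw": [0, 0, 0, 0, 0, 0, 0]
}}

```text
clock: 60.5
position: [548.6, 401.4, 276.6]
ee_rot: [0.999, 0.006, -0.01, -0.03]
contact_force: [10.2, -4.6, -3.1]
gripper_width: 12.7
```

```bash
cat >> h.py <<'E'
def pantilt(s,i,dbg=True):
    W=R.from_quat(s["ee_rot"]).as_matrix();hd=W[:,0].copy();hd[2]=0;hd/=np.linalg.norm(hd) # pan rear dir horizontally
    c=i["color"].mean(2)
    for a,b in((200,255),(300,340)):
        p=c[:,a:b].mean(1);d=np.diff(p);print("edges",a,[(k,int(d[k])) for k in range(len(d)) if abs(d[k])>10 and k<330])
    g=s["position"]+W@[0,0,155.]
    for th in(0,5,10,15,20,25,30,35,40):
        t=np.radians(th);u=hd*np.cos(t)+np.array([0,0,np.sin(t)]);n=-hd*np.sin(t)+np.array([0,0,np.cos(t)])
        f=lambda x,z:round(float(proj(i,g+(-(x+35))*u+(z-54)*n,s)[1]),0)
        print(th,"rear top",f(-90,30),"block front top",f(-35,30),"rib rear top",f(-65,65))
E
python3 - <<'E'
from h import *
s,i=pickle.load(open("w28.pkl","rb"));pantilt(s,i)
s,i=look("w30");pantilt(s,i)
E
```

```text
edges 200 [(93, -14), (94, -15), (142, -17), (143, -13), (246, 15), (247, 44), (248, 50), (249, 25), (255, -13), (256, -14), (295, -10), (296, -12), (297, -15), (298, -14)]
edges 300 [(82, -27), (83, -34), (84, -17), (102, -17), (103, -16), (142, -19), (143, -15), (148, 17), (149, 18), (150, 13), (246, 10), (247, 19), (248, 38), (249, 39), (250, 12), (255, -17), (256, -20), (257, -10)]
0 rear top 149.0 block front top 255.0 rib rear top 228.0
5 rear top 147.0 block front top 251.0 rib rear top 234.0
10 rear top 145.0 block front top 248.0 rib rear top 240.0
15 rear top 144.0 block front top 245.0 rib rear top 246.0
20 rear top 145.0 block front top 242.0 rib rear top 253.0
25 rear top 146.0 block front top 239.0 rib rear top 260.0
30 rear top 149.0 block front top 236.0 rib rear top 268.0
35 rear top 154.0 block front top 234.0 rib rear top 276.0
40 rear top 160.0 block front top 232.0 rib rear top 284.0
[548.6 401.4 276.6] yaw x 0.75 z [-0.02   0.059 -0.998] t 60.5 F [10.2 -4.6 -3.1] w 12.7 j [ 0.86  0.58  0.01 -0.07 -0.98  0.76]
edges 200 [(2, -14), (55, -15), (56, -18), (57, -14),
[... 325 characters left out ...]
(110, 41), (111, 20), (112, -40), (113, -56), (114, -23), (130, 13), (131, 12), (228, 35), (229, 53), (230, 38), (231, 12), (239, -10), (240, -15), (241, -11), (256, -10)]
0 rear top 150.0 block front top 256.0 rib rear top 227.0
5 rear top 147.0 block front top 252.0 rib rear top 232.0
10 rear top 145.0 block front top 249.0 rib rear top 237.0
15 rear top 144.0 block front top 246.0 rib rear top 244.0
20 rear top 144.0 block front top 243.0 rib rear top 251.0
25 rear top 145.0 block front top 240.0 rib rear top 258.0
30 rear top 148.0 block front top 237.0 rib rear top 265.0
35 rear top 152.0 block front top 235.0 rib rear top 273.0
40 rear top 158.0 block front top 233.0 rib rear top 282.0
```

```bash
python3 - <<'E'
from h import *
i=pickle.load(open("w30.pkl","rb"))[1];o=pickle.load(open("w28.pkl","rb"))[1];s,c=look("s30","scene")
cv2.imwrite("pics/v30.png",np.hstack([cv2.resize(i["color"],(400,300)),cv2.resize(c["color"][225:375,320:520],(400,300),interpolation=cv2.INTER_CUBIC)]))
E
```

```text
[548.7 401.4 276.4] yaw x 0.74 z [-0.021  0.059 -0.998] t 60.55 F [10.4 -4.6 -2.7] w 12.9 j [ 0.86  0.58  0.01 -0.07 -0.98  0.76]
```

View pics/v30.png

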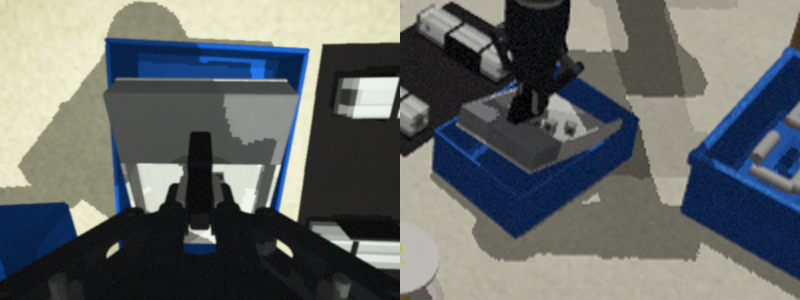

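```bash
cat >> h.py <<'E'
def panfit(s,i,rr,rf,z0=54,gx0=-35,corr=(0,0)):
    W=R.from_quat(s["ee_rot"]).as_matrix();hd=W[:,0].copy();hd[2]=0;hd/=np.linalg.norm(hd)
    g=s["position"]+W@[0,0,155.]
    def f(p,full=False):
        t,gx=p;u=hd*np.cos(t)+np.array([0,0,np.sin(t)]);n=-hd*np.sin(t)+np.array([0,0,np.cos(t)])
        P=lambda x,z:g-(x-gx)*u+(z-z0)*n
        if full: return P
        return [proj(i,P(-90,30),s)[1]-rr-corr[0],proj(i,P(-35,30),s)[1]-rf-corr[1]]
    r=least_squares(f,[0.2,gx0]);P=f(r.x,True)
    print("pan tilt",np.degrees(r.x[0]).round(1),"gx",r.x[1].round(1),"lip",P(100,9).round(0),"rear bottom",P(-90,0).round(0),"cost",r.cost.round(2));return r.x
E
python3 - <<'E'
from h import *
s,i=pickle.load(open("w28.pkl","rb"))
panfit(s,i,143,248)
s,i=pickle.load(open("w30.pkl","rb"));panfit(s,i,112,229);panfit(s,i,112,229,z0=58)
E
```

```text
pan tilt 6.4 gx -33.7 lip [438. 428. 131.] rear bottom [628. 428. 144.] cost 0.0
pan tilt 5.2 gx -20.3 lip [430. 409.  66.] rear bottom [620. 412.  74.] cost 3.4
pan tilt 4.5 gx -21.0 lip [429. 409.  64.] rear bottom [619. 412.  69.] cost 11.45
```

```bash
python3 - <<'E'
from h import *
s,c=pickle.load(open("s30.pkl","rb"))
W=R.from_quat(s["ee_rot"]).as_matrix();hd=W[:,0].copy();hd[2]=0;hd/=np.linalg.norm(hd);lat=np.cross([0,0,1],hd)
g=s["position"]+W@[0,0,155.]
cr=lambda p:[int(400+2*(q-o)) if k==0 else int(2*(q-o)) for k,(q,o) in enumerate(zip(proj(c,p,s),(320,225)))]
for th,gx in((5,-20),(5,-35),(12,-20),(12,-35),(20,-20),(20,-35)):
    t=np.radians(th);u=hd*np.cos(t)+np.array([0,0,np.sin(t)]);n=-hd*np.sin(t)+np.array([0,0,np.cos(t)])
    P=lambda x,y,z:g-(x-gx)*u+(z-54)*n+y*lat
    print(th,gx,"rearL top",cr(P(-90,-60,30)),"rearR(+y) top",cr(P(-90,60,30)),"rearR bot",cr(P(-90,60,0)),"lip+y top",cr(P(100,60,28)),"lip+y floor",cr(P(100,60,9)),"lip z",round(P(100,0,6)[2]))
print("bin rim corners",[cr(np.array([x,y,70])) for x,y in((642,488),(422,488),(642,338),(422,338))])
# profile of rows in w30 for pan
E
```

```text
5 -20 rearL top [455, 107] rearR(+y) top [530, 158] rearR bot [527, 177] lip+y top [624, 97] lip+y floor [621, 108] lip z 63
5 -35 rearL top [463, 102] rearR(+y) top [538, 153] rearR bot [534, 172] lip+y top [630, 92] lip+y floor [627, 104] lip z 62
12 -20 rearL top [455, 102] rearR(+y) top [530, 154] rearR bot [524, 174] lip+y top [620, 107] lip+y floor [616, 119] lip z 50
12 -35 rearL top [463, 99] rearR(+y) top [538, 149] rearR bot [532, 169] lip+y top [626, 103] lip+y floor [622, 115] lip z 47
20 -20 rearL top [455, 96] rearR(+y) top [531, 147] rearR bot [523, 169] lip+y top [614, 118] lip+y floor [609, 131] lip z 36
20 -35 rearL top [463, 94] rearR(+y) top [538, 145] rearR bot [530, 166] lip+y top [620, 116] lip+y floor [615, 128] lip z 30
bin rim corners [[524, 197], [637, 111], [433, 130], [545, 55]]
```

>>> {"api": "apply_moves", "payload": {
  "fingers": [1, 1, 1, 1, 1, 1, 1, 1, 1],
  "dp": [
    [-0.6, 0, 0.6],
    [-1.1, 0.1, 1.1],
    [-1.6, 0.1, 1.6],
    [-2.1, 0.1, 2.1],
    [-2.6, 0.2, 2.5],
    [-3.1, 0.2, 2.9],
    [-3.6, 0.2, 3.2],
    [-4.2, 0.2, 3.4],
    [-4.2, 0.2, 3.4]
  ],
  "yaw": [0, 0, 0, 0, 0, 0, 0, 0, 0]
}}

```text
clock: 61.5
position: [507.7, 403.4, 313.4]
ee_rot: [0.999, 0.006, -0.007, -0.031]
contact_force: [5.8, -1.6, -2.5]
gripper_width: 13.0
```

```bash
cat >> h.py <<'E'
def ascii(im,u0,u1,v0,v1,du,dv):
    g=im["color"].mean(2)
    for v in range(v0,v1,dv): print("%4d "%v+"".join(" .:-=+*#%@"[min(9,int(g[v,u])//26)] for u in range(u0,u1,du)))
E
python3 - <<'E'
from h import *
s,i=look("w31");s,c=look("s31","scene")
W=R.from_quat(s["ee_rot"]).as_matrix();print("grasp",s["position"]+W@[0,0,155.])
h=cv2.cvtColor(c["color"],cv2.COLOR_BGR2HSV)
for v in range(250,330,2):
    print("%4d "%v+"".join(("b" if 100<h[v,u,0]<130 and h[v,u,1]>120 else " .:-=+*#%@"[min(9,h[v,u,2]//26)]) for u in range(328,450)))
E
```

```text
[507.7 403.4 313.4] yaw x 0.74 z [-0.014  0.062 -0.998] t 61.5 F [ 5.8 -1.6 -2.5] w 13.0 j [ 0.91  0.49 -0.04 -0.06 -1.    0.7 ]
[507.8 403.4 313.2] yaw x 0.74 z [-0.014  0.062 -0.998] t 61.55 F [ 5.8 -2.  -2.7] w 12.4 j [ 0.91  0.49 -0.04 -0.06 -1.    0.7 ]
grasp [505.63989669 413.06401177 158.48263781]
 250 .. .........       b      b  -+=.:+*+***##****+=:...........===.:: b                 .:-===================---------------
 252 ..............                 .-******+***##**+=.......... ..b  .     ..         .:========================--------------
 254 .................               :=--===+*+++*+==-...........           :::.    .:-===========================---------:---
 256 ....................  .  .      :-------=-=---:-:..... .....    b      :::     :==============================------------
 258 ....... ...............        :-----------=-=--:-.........           .::..   b-===============================-----------
 260 ..........................    :----------------=---:-:::=+.           .::.   .:=================================----------
 262 .....................
[... 3625 characters left out ...]
bbbbbbbbbbbbbbbbbbbbbbbb::-====++******=====================
 320 ##**##*#*#####+=====--bbbbbbbbbbbbbbbbbbbbbbbbbbbbbbbbbbbbbbbbbbbbbbbbbbbbbbbbbbbbb::-====================================
 322 ##**#**##**#####+=====-:bbbbbbbbbbbbbbbbbbbbbbbbbbbbbbbbbbbbbbbbbbbbbbbbbbbbbbbb::--======================================
 324 ###*#####**#######++=====-:bbbbbbbbbbbbbbbbbbbbbbbbbbbbbbbbbbbbbbbbbbbbbbbbbbb:-==========================================
 326 ################***##+=====--bbbbbbbbbbbbbbbbbbbbbbbbbbbbbbbbbbbbbbbbbbbbbb:--============================================
 328 *###***#########**#####+=====--bbbbbbbbbbbbbbbbbbbbbbbbbbbbbbbbbbbbbbbbb::-===============================================
```

```bash
python3 - <<'E'
from h import *
s,c=pickle.load(open("s31.pkl","rb"))
W=R.from_quat(s["ee_rot"]).as_matrix();hd=W[:,0].copy();hd[2]=0;hd/=np.linalg.norm(hd);lat=np.cross([0,0,1],hd)
g=s["position"]+W@[0,0,155.]
for th,gx in((25,-20),(25,-30),(36,-20),(36,-30),(45,-25)):
    t=np.radians(th);u=hd*np.cos(t)+np.array([0,0,np.sin(t)]);n=-hd*np.sin(t)+np.array([0,0,np.cos(t)])
    P=lambda x,y,z:g-(x-gx)*u+(z-54)*n+y*lat
    q=lambda *a:proj(c,P(*a),s).round(0).astype(int).tolist()
    print(th,gx,"rear-y top",q(-90,-60,30),"bot",q(-90,-60,0),"rear+y top",q(-90,60,30),"bot",q(-90,60,0),"lip+y",q(100,60,6),"lip xyz",P(100,0,6).round(0))
E
```

```text
25 -20 rear-y top [361, 253] bot [357, 264] rear+y top [400, 278] bot [395, 289] lip+y [434, 278] lip xyz [417. 412.  64.]
25 -30 rear-y top [363, 253] bot [359, 264] rear+y top [402, 278] bot [397, 289] lip+y [436, 278] lip xyz [408. 412.  60.]
36 -20 rear-y top [362, 249] bot [357, 259] rear+y top [401, 273] bot [395, 284] lip+y [429, 286] lip xyz [437. 412.  49.]
36 -30 rear-y top [364, 249] bot [359, 260] rear+y top [403, 273] bot [397, 285] lip+y [431, 286] lip xyz [429. 412.  43.]
45 -25 rear-y top [364, 245] bot [358, 255] rear+y top [404, 269] bot [397, 280] lip+y [425, 292] lip xyz [451. 412.  36.]
```

>>> {"api": "apply_moves", "payload": {
  "fingers": [1, 1, 1, 1, 1, 1, 1, 1, 1, 1],
  "dp": [
    [2, 0, 0],
    [4.5, 0, 0],
    [5, 0, 0],
    [5, 0, 0],
    [5, 0, 0],
    [5, 0, 0],
    [3, 0, 0],
    [5, 0, 0],
    [5, 0, 0],
    [5, 0, 0]
  ],
  "yaw": [0, 0, 0, 0, 0, 0, 0, 0, 0, 0]
}}

```text
clock: 62.6
position: [557.5, 403.5, 313.2]
ee_rot: [0.999, 0.006, -0.007, -0.031]
contact_force: [0.1, 1.2, -3.3]
gripper_width: 13.0
```

```bash
python3 - <<'E'
from h import *
s,i=look("w32")
s,t=look("t32","top");h=cv2.cvtColor(t["color"],cv2.COLOR_BGR2HSV)
for v in range(160,258,3):
    print("%4d "%v+"".join(("b" if 100<h[v,u,0]<130 and h[v,u,1]>120 else " .:-=+*#%@"[min(9,h[v,u,2]//26)]) for u in range(86,166)))
ascii(i,140,440,60,330,5,9)
E
```

```text
[557.5 403.5 313.2] yaw x 0.74 z [-0.015  0.062 -0.998] t 62.6 F [ 0.1  1.2 -3.3] w 13.0 j [ 0.85  0.55  0.07 -0.06 -1.05  0.76]
[557.4 403.5 313.1] yaw x 0.74 z [-0.015  0.062 -0.998] t 62.65 F [-0.4  0.  -4. ] w 12.7 j [ 0.85  0.55  0.07 -0.06 -1.05  0.76]
 160 ..:==========::::::::::::::::---------==========================================
 163 ....   ............................................--------=====================
 166 ....       ....................:::::::::::::::::. .::::::::=========+===========
 169 .....         ................:::::::::::::::::::  ..bbbbbbbbbbbbbb::-==========
 172 .....             ..............:::::::::::::::::. ...bbbbbbbbbbbbbbbbb.:=======
 175 ....                 ..     .....:::::::::::::::::. ..bbbbbbbbbbbbbbbbbbbb:==+++
 178 ....                         .....::::::::::::::::.  .:bbbbbbbbbbbbbbbbbbb-=====
 181 ..                            .......::::::::::::::....bbbbbbbbbbbbbbbbbbb-=====
 184                               .....       .......::::...bbbbbbbbbbbbbbbbbb-===++
 187                            ..........::...::::::::-=-...bbbbbb
[... 3276 characters left out ...]
####+       ###########=----+%@%%%%.....
 240 ++++++++=----+##########=       ##########*----+*+%%%@%.....
 249 +++++++++#=---#%%%#%%%#::       :-%%%%%%%%=---+*-#%%%%#.....
 258 ++=+++++++#=--=%%%%%- .::       ::. *%%%%#---++.=%%%%%+.....
 267 %#++++++++-*=--#%%%=  ::.       :::  #%%%=--++..+%%%%%:.....
 276 %%%*++++++:.*=-:::.  .::.       :::  .===--++..:#%%%%%......
 285 %%%%%%+=--:..=-:..     :.       :.    .:::=+...=%%%%%%......
 294 %%%%%%*.     .:..             .        .+-=.     -%%%*..    
 303 %%%*   ..                .:-:::.                    ::..:+++
 312 +                        :.=:--.                        :-=*
 321                          .:::-..      .              .   ..#
```

>>> {"api": "apply_moves", "payload": {
  "fingers": [1, 1, 1, 1, 1, 1, 1, 1, 1, 1],
  "dp": [
    [0, 0, 3],
    [0, 0, 6],
    [0, 0, 9],
    [0, 0, 11],
    [0, -3, 11],
    [-0.5, -7, 11],
    [-1, -11, 11],
    [-1.5, -15, 11],
    [-2, -19, 11],
    [-2.5, -23, 11]
  ],
  "yaw": [0, 0, 0, 0, 0, -6, -12, -18, -24, -30]
}}

```text
clock: 63.7
position: [531.4, 172.0, 423.4]
ee_rot: [0.967, -0.254, 0.001, -0.032]
contact_force: [0.7, -0.8, -3.4]
gripper_width: 12.7
```

>>> {"api": "apply_moves", "payload": {
  "fingers": [1, 1, 1, 1, 1, 1, 1, 1, 1, 1],
  "dp": [
    [-0.5, -4, 0],
    [-1, -8, 0],
    [-1.5, -12, 0],
    [-2, -16, 0],
    [-2.5, -20, 0],
    [-3, -24, 0],
    [-3.4, -28, 0],
    [-3.4, -32, 0],
    [-3.4, -33, 0],
    [-3.4, -33, 0]
  ],
  "yaw": [-6, -12, -18, -24, -30, -36, -42, -48, -54, -59.7]
}}

```text
clock: 64.7
position: [496.7, -159.7, 423.5]
ee_rot: [0.709, -0.704, 0.017, -0.027]
contact_force: [-0.9, -0.2, -4.1]
gripper_width: 12.8
```

```bash
python3 - <<'E'
from h import *
s,i=look("w33");s,t=look("t33","top")
W=R.from_quat(s["ee_rot"]).as_matrix();print("grasp",s["position"]+W@[0,0,155.])
h=cv2.cvtColor(t["color"],cv2.COLOR_BGR2HSV)
m=((h[...,0]<100)|(h[...,0]>130)|(h[...,1]<100)).astype(np.uint8)
mm=np.zeros_like(m);mm[170:250,98:150]=m[170:250,98:150]
n,l,st,ce=cv2.connectedComponentsWithStats(mm)
for k in range(1,n):
    if st[k][4]>4: print(st[k],ce[k].round(1))
for v in range(222,254,1):
    print("%4d "%v+"".join(("b" if 100<h[v,u,0]<130 and h[v,u,1]>100 else " .:-=+*#%@"[min(9,h[v,u,2]//26)]) for u in range(90,160)))
E
```

```text
[ 496.7 -159.7  423.5] yaw x -89.59 z [ 0.063  0.015 -0.998] t 64.7 F [-0.9 -0.2 -4.1] w 12.8 j [-0.    0.18 -0.22 -0.02 -1.1   0.02]
[ 496.6 -158.9  423.5] yaw x -89.68 z [ 0.063  0.015 -0.998] t 64.75 F [-0.3 -0.5 -3.2] w 12.6 j [-0.    0.18 -0.22 -0.02 -1.1   0.01]
grasp [ 506.35673131 -156.66865801  268.77291549]
[ 98 170   1   5   5] [ 98. 172.]
[129 233  19  15 131] [138.8 239.2]
[122 243  10   5  49] [126.4 245. ]
[ 98 249  11   1  11] [103. 249.]
 222 ==+==bbbbbbbbbbbbbbbbbbbbbbbbbbbbbbbbbbbbbbbbbbbbbbbbbbbbbbbbbbbbbb:=+
 223 =++==bbbbbbbbbbbbbbbbbbbbbbbbbbbbbbbbbbbbbbbbbbbbbbbbbbbbbbbbbbbbbb:=+
 224 =++=bbbbbbbbbbbbbbbbbbbbbbbbbbbbbbbbbbbbbbbbbbbbbbbbbbbbbbbbbbbbbbb:=+
 225 ====bbbbbbbbbbbbbbbbbbbbbbbbbbbbbbbbbbbbbbbbbbbbbbbbbbbbbbbbbbbbbbb:=+
 226 ====bbbbbbbbbbbbbbbbbbbbbbbbbbbbbbbbbbbbbbbbbbbbbbbbbbbbbbbbbbbbbbb-=+
 227 ====bbbbbbbbbbbbbbbbbbbbbbbbbbbbbbbbbbbbbbbbbbbbbbbbbbbbbbbbbbbbbbb-++
 228 ====bbbbbbbbbbbbbbbbbbbbbbbbbbbbbbbbbbbbbbbbbbbbbbbbbbbbbbbbbbbbbbb-++
 229 ==+=bbbbbbbbbbbbbbbbbbbbbbbbbbbbbbbbbbbbbbbbbbbbbbbbbbbbbbbbbbbbbbb-++
 230 ====bbbbbbbbbbbbbbbbbbbbbbbb
[... 1090 characters left out ...]
=-bbbbbbbbbb-+++
 245 ===bbbbbbbbbbbbbbbbbbbbbbbbbbbbb:..:-:.::.bbbbbbb------:bbbbbbbbbb-+++
 246 ===bbbbbbbbbbbbbbbbbbbbbbbbbbbbb...::..::.bbbbbbbb::::::bbbbbbbbbb-+++
 247 ===bbbbbbbbbbbbbbbbbbbbbbbbbbbbb:.::......bbbbbbbb::..bbbbbbbbbbbb-+++
 248 +=-bbbbbbbbbbbbbbbbbbbbbbbbbbbbbbbbbbbbbbbbbbbbbbbbbbbbbbbbbbbbbbb-+++
 249 +========----------bbbbbbbbbbbbbbbbbbbbbbbbbbbbbbbbbbbbbbbbbbbbbbb-+++
 250 ++++==+++===-------------------------------:::::::::-----:::::::bb-+++
 251 =+=====++=+================================----===---====-----=---=+++
 252 +=========++=======================================================+++
 253 ++========+++============+=========================================+++
```

>>> {"api": "apply_moves", "payload": {
  "fingers": [1, 1, 1, 1, 1, 1, 1],
  "dp": [
    [0, 0, -4],
    [0, 0, -8],
    [0, 0, -12],
    [0, 0, -13.5],
    [0, 0, -14.3],
    [0, 0, -14.3],
    [0, 0, -14.3]
  ],
  "yaw": [0.7, 0.7, 0.7, 0.7, 0.7, 0.7, 0.7]
}}

```text
clock: 65.5
position: [496.8, -158.4, 282.0]
ee_rot: [0.717, -0.696, 0.017, -0.027]
contact_force: [-2.5, -2.1, 2.7]
gripper_width: 12.7
```

>>> {"api": "apply_moves", "payload": {
  "fingers": [1, 1, 1, 1, 1, 1, 1, 1, 1, 1],
  "dp": [
    [0, -0.3, -0.6],
    [0, -1.1, -1.2],
    [0, -2, -1.9],
    [0, -2.9, -2.6],
    [0, -3.7, -3.5],
    [0, -4.5, -4.5],
    [0, -5.1, -5.4],
    [0, -5.6, -6.2],
    [0, -5.7, -6.5],
    [0, -5.7, -6.5]
  ],
  "yaw": [0, 0, 0, 0, 0, 0, 0, 0, 0, 0]
}}

```text
clock: 66.5
position: [499.3, -215.2, 219.7]
ee_rot: [0.717, -0.696, 0.02, -0.029]
contact_force: [2.1, 0.9, 17.6]
gripper_width: 12.7
```

```bash
python3 - <<'E'
from h import *
s,i=look("w34")
W=R.from_quat(s["ee_rot"]).as_matrix();print("grasp",s["position"]+W@[0,0,155.])
ascii(i,130,440,60,330,4,7)
E
```

```text
[ 499.3 -215.2  219.7] yaw x -88.21 z [ 0.068  0.013 -0.998] t 66.5 F [ 2.1  0.9 17.6] w 12.7 j [-0.11  0.45 -0.42 -0.04 -0.63  0.17]
grasp [ 509.91452493 -213.14868349   65.07098555]
  60 ############%#########################%###%###################################
  67 ##############################################################################
  74 ##########################%############%#%####################################
  81 ##########################%##########%#%%################%####################
  88 #######################%#############%%#######################################
  95 #####################%###############%%%%%##########################%%########
 102 ####################%%##########%%%#####%###########%#####################%###
 109 #####################%#######%##%%%%%#########################################
 116 ########################%%%%##################################################
 123 ###################%######%%######%%#############%##########%#################
 130 ###%%#####*+-::::::::::::::----:-------====--=====-=======+++++=+######
[... 1647 characters left out ...]
    .::: ..-----*###=-:::+#*************
 277 ####%*========:::--===+===   .::.          :::   .----+###*--::*#*************
 284 ####+=========:::--======.     ::          :.   . -**#####=-:::#**************
 291 ####========:.   :-====-                           .#####*..  .+**************
 298 ###=====-.        .-:.                               .:=+.       .=**********#
 305 ###+==.                                                              =**#**###
 312 ##*:                                     :                             .=*####
 319 :                                 .      +             ..                  +##
 326                                  .=+%%%%%*.               .....  .
```

>>> {"api": "apply_moves", "payload": {
  "fingers": [0.7, 0.6, 0.6, 0.6, 0.6, 1, 1, 1, 1, 1],
  "dp": [
    [0, 0, 0],
    [0, 0, 0],
    [0, 0, 0],
    [0, -0.5, -0.3],
    [0, -0.5, -0.6],
    [0, -0.5, -0.6],
    [0, -0.5, -0.6],
    [0, -0.5, -0.6],
    [0, -0.5, -0.6],
    [0, -0.5, -0.6]
  ],
  "yaw": [0, 0, 0, 0, 0, 0, 0, 0, 0, 0]
}}

```text
clock: 67.55
position: [498.6, -220.4, 214.5]
ee_rot: [0.718, -0.696, 0.019, -0.028]
contact_force: [-2.0, 0.1, 7.0]
gripper_width: 13.3
```

>>> {"api": "apply_moves", "payload": {
  "fingers": [1, 1, 1, 1, 1],
  "dp": [
    [0, 0, 0],
    [0, 0, 0],
    [0, 0, 0],
    [0, 0, 0],
    [0, 0, 0]
  ],
  "yaw": [0, 0, 0, 0, 0]
}}

```text
clock: 68.05
position: [498.5, -220.4, 214.9]
ee_rot: [0.718, -0.696, 0.019, -0.027]
contact_force: [-0.6, 0.1, 5.9]
gripper_width: 13.0
```

```bash
python3 - <<'E'
from h import *
s,i=look("w35");s,c=look("s35","scene");s,t=look("t35","top")
W=R.from_quat(s["ee_rot"]).as_matrix();g=s["position"]+W@[0,0,155.];print("grasp",g)
k=i["color"].mean(2)
for a,b in((190,240),(320,370)):
    p=k[:,a:b].mean(1);d=np.diff(p);print([(q,int(d[q])) for q in range(len(d)) if abs(d[q])>8 and q<330])
for y in range(-255,-285,-5): print(y,proj(i,[508,y,30],s).round(0),proj(i,[508,y+55,30],s).round(0))
for uv in((200,131),(370,134)):print(onz(i,uv,30,s).round(1))
E
```

```text
[ 498.5 -220.4  214.9] yaw x -88.2 z [ 0.065  0.013 -0.998] t 68.05 F [-0.6  0.1  5.9] w 13.0 j [-0.12  0.46 -0.42 -0.04 -0.63  0.18]
[ 498.5 -220.4  214.9] yaw x -88.2 z [ 0.065  0.013 -0.998] t 68.1 F [-0.5  0.5  5.1] w 12.7 j [-0.12  0.46 -0.42 -0.04 -0.63  0.18]
[ 498.5 -220.4  214.9] yaw x -88.2 z [ 0.065  0.013 -0.998] t 68.15 F [-1.5  0.3  6.1] w 12.9 j [-0.12  0.46 -0.42 -0.04 -0.63  0.18]
grasp [ 508.58294232 -218.31857093   60.21360506]
[(136, -17), (137, -37), (138, -43), (139, -32), (140, -12), (142, 17), (143, 20), (144, 13), (230, -8), (244, 16), (245, 14), (297, -9), (298, -8)]
[(137, -15), (138, -33), (139, -41), (140, -36), (141, -18), (143, 13), (144, 20), (145, 16), (146, 8), (247, 11), (248, 12), (290, -8), (295, -10), (296, -12), (297, -14), (298, -14), (299, -8)]
-255 [285. 187.] [281. 282.]
-260 [285. 178.] [282. 274.]
-265 [286. 168.] [282. 266.]
-270 [286. 158.] [282. 258.]
-275 [287. 147.] [283. 250.]
-280 [287. 137.] [283. 241.]
[ 550.9 -281.3   30. ]
[ 468.5 -282.9   30. ]
```

>>> {"api": "apply_moves", "payload": {
  "fingers": [1, 1, 1, 1, 1, 1, 1, 1, 1, 1],
  "dp": [
    [0, 0, 0.4],
    [0, 0.5, 0.5],
    [0, 1.5, 0.5],
    [0, 2.5, 0.5],
    [0, 3.5, 0.5],
    [0, 4.5, 0.5],
    [0, 5.5, 0.5],
    [0, 6.3, 0.5],
    [0, 6.6, 0.5],
    [0, 6.6, 0.5]
  ],
  "yaw": [0, 0, 0, 0, 0, 0, 0, 0, 0, 0]
}}

```text
clock: 69.2
position: [498.6, -153.9, 220.0]
ee_rot: [0.718, -0.695, 0.019, -0.027]
contact_force: [1.0, -0.8, -3.5]
gripper_width: 12.8
```

>>> {"api": "apply_moves", "payload": {
  "fingers": [1, 1, 0.8, 0.5, 0, 0, 0, 0, 0, 0],
  "dp": [
    [0, 0, -0.4],
    [0, 0, -0.5],
    [0, 0, -0.5],
    [0, 0, -0.5],
    [0, 0, -0.5],
    [0, 0, -0.5],
    [0, 0, 3],
    [0, 0, 7],
    [0, 0, 12],
    [0, 0, 16]
  ],
  "yaw": [0, 0, 0, 0, 0, 0, 0, 0, 0, 0]
}}

```text
clock: 70.2
position: [498.4, -154.0, 382.8]
ee_rot: [0.718, -0.695, 0.02, -0.028]
contact_force: [1.7, -0.2, -1.2]
gripper_width: 85.2
```

```bash
python3 - <<'E'
from h import *
s,i=look("w36")
h=cv2.cvtColor(i["color"],cv2.COLOR_BGR2HSV);k=i["color"].mean(2)
for a,b in((190,240),(320,370)):
    p=k[:,a:b].mean(1);d=np.diff(p);print([(q,int(d[q])) for q in range(len(d)) if abs(d[q])>8 and q<340])
print([(y,proj(i,[508,y,30],s).round(0).tolist(),proj(i,[508,y+55,3],s).round(0).tolist()) for y in(-220,-210,-200)])
ascii(i,150,420,120,330,4,7)
E
```

```text
[ 498.4 -154.   382.8] yaw x -88.14 z [ 0.067  0.013 -0.998] t 70.2 F [ 1.7 -0.2 -1.2] w 85.2 j [ 0.01  0.21 -0.29 -0.01 -1.    0.03]
[]
[(125, -12), (126, -21), (127, -8), (181, 10), (275, -10)]
[(-220, [295.0, 118.0], [293.0, 168.0]), (-210, [294.0, 128.0], [293.0, 176.0]), (-200, [294.0, 138.0], [292.0, 185.0])]
 120 ********************************************************************
 127 *********************=-:----------------------==-=+*****************
 134 *********************----==----=-====-=-=--=======+*****************
 141 *********************---==--------=-------=-=-=---+*****************
 148 *********************--------=-------=---=--====-=******************
 155 *********************=------------   --------==-=-******************
 162 *********************=----------:  . ----=----==-=******************
 169 **+=+****************=---=------:.. .-------------+++++++***********
 176 ===+++++=************=----------:    :------------+++++++++++*******
 183 ++++=+*+**************==###****--.   +**+*****+::++++++++++++++*****
 190 *+++-*****************==*##**+*+-.   +
[... 727 characters left out ...]
=*################**+--++++++++. :::*******
 267 ***-::.  .-----------:-:-+#################***--+++++++=   .::+*****
 274 . :::    .-----------:-::----====++++***+++*++-==++++++=    .::. -**
 281 .::.      -----------::::-::::::--::----------:=-++++++-     .::: .+
 288 :..       -------:::::::::=================-----=++++++:       .... 
 295 .         -------:::::::::===========================++-        .:..
 302 .        :=------:::::::::===========================++=         :-:
 309 .       :*=-----::::::::::-==========================+++=        :: 
 316        .*+------::::::::::-==========================++++=          
 323        +**------::::::::::-==========================+++++-
```

>>> {"api": "apply_moves", "payload": {
  "fingers": [0, 0, 0, 0, 0, 0, 0, 0, 0, 0],
  "dp": [
    [0, 4, 3],
    [0, 9, 4],
    [0, 14, 4],
    [0, 19, 4],
    [0, 24, 4],
    [0, 29, 4],
    [0, 34, 4],
    [0, 38, 4],
    [0, 38, 4],
    [0, 38, 4]
  ],
  "yaw": [0, 0, 0, 0, 0, 0, 0, 0, 0, 0]
}}

```text
clock: 71.25
position: [499.8, 226.5, 429.1]
ee_rot: [0.719, -0.694, 0.025, -0.031]
contact_force: [-0.5, 0.8, 0.5]
gripper_width: 85.4
```

```bash
python3 - <<'E'
from h import *
s,i=look("w37");tubes(s,i);s,c=look("s37","scene")
print("mat corners px",[proj(i,p,s).round(0).tolist() for p in([648,106,1],[358,103,1],[350,292,1],[652,297,1])])
ascii(i,140,420,30,250,4,6)
h=cv2.cvtColor(c["color"],cv2.COLOR_BGR2HSV)
E
```

```text
[499.8 226.5 429.1] yaw x -87.93 z [ 0.079  0.009 -0.997] t 71.25 F [-0.5  0.8  0.5] w 85.4 j [ 0.73  0.22 -0.18  0.05 -1.1  -0.72]
(341, 79, 49, 153) [array([433.7, 204.1]), array([ 53.8, 176.5]), np.float64(6.6)]
(198, 73, 42, 140) [array([602.1, 196.3]), array([ 44.2, 161.7]), np.float64(1.5)]
[499.9 225.5 429.4] yaw x -88.02 z [ 0.08   0.009 -0.997] t 71.3 F [ 0.5 -1.3  0.1] w 85.2 j [ 0.73  0.22 -0.18  0.05 -1.1  -0.72]
mat corners px [[189.0, 68.0], [435.0, 72.0], [415.0, 227.0], [193.0, 217.0]]
  30 %%%%%%%%%%%%%%%%%%%%%%%++++==============++===============#%%%%%%%%%%%
  36 %%%%%%%%%%%%%%%%%%%%%%%%%%%%%%%%%%%#%%%%%%%%%%%%%%%%%%%%%%%%%%%%%%%%%%
  42 *##%%%%%%%%%%%%%%%%%%%%%%%%%%%%%%%%%%%%%%%%%%%%%%%%%%%%%%%%%%%%%%%%%%%
  48 =**##%%%%%%%%%%%%%%%%%%%%%%%%%%%%%%%%%%%%%%%%%%%%%%%%%%%%%%%%%%%%%%%%%
  54 ==*###%%%%%%%%%%%%%%%%%%%%%%%%%%%%%%%%%%%%%%%%%%%%%%%%%%%%%%%%%%%%%%%%
  60 --=###%%%%%%%%%%%%%%%%%%%%%%%%%%%%%%%%%%%%%%%%%%%%%%%%%%%%%%%%%%%%%%%%
  66 ---####%%%%%%%%%%%%%%%%%%%%%%%%%%%%%%%%%%%%%%%%%%%%%%%%%%%%%%%%%%%%%%%
  72 ---####%%%%....::::::::.................................
[... 1518 characters left out ...]
::::-:..........
 198 %%%%%%%%%%%%%-...%@%%%@@*:   ......................*@@@%%@%-........ .
 204 %%%%%%%%%%%%%= ..#@%%%%@*:     . .     .......... .*@@@%%@%:......   :
 210 %%%%%%%%%%%%%*.  ****###: .       ..    ..... ... .#@%%%%@%.....     -
 216 %%%%%%%%%%%%%#::....... .  .      ..    ...........#@%%%%@%...       -
 222 %%%%%%%%%%%%%#++++++++++++++++++++*#++++%%##%#**++==-------.         -
 228 %%%%%%%%%%%%%%+++++++++++++++++*%%%%%%%%%%%%%%%%%%%%%#####*-----------
 234 %%%%%%%%%%%%%*+++++++++++++++++%%%%@@@%%%%%%%%%%%%%%%%##*---==---==---
 240 %%%%%%%%%%%%%++++++++++++++++++#%%%%%%%%%%%%%%%%%%%%%%%=------=-=-----
 246 %%%%%%%%%%%%%*+-......::--==++++*@%%%%%%%%%%%%%%%%%%%*++=----------=--
```

```bash
python3 - <<'E'
from h import *
s,i=pickle.load(open("w37.pkl","rb"));g=i["color"].mean(2)
for r in(100,120,160,200):
    for a,b in((190,250),(335,405)):
        p=g[r,a:b];x=np.flatnonzero(p>196)+a;L,Rr=onz(i,(x.min()-.5,r),35,s),onz(i,(x.max()+.5,r),35,s)
        print(r,x.min(),x.max(),"mm",round(float(np.linalg.norm(L-Rr)),1),"c",((L+Rr)/2).round(0)[:2], "prof",p[::3].astype(int).tolist())
s,c=pickle.load(open("s37.pkl","rb"))
o=pickle.load(open("d0.pkl","rb"))["scene"]
d=np.abs(c["color"].astype(int)-o["color"].astype(int)).max(2)
for n,(u0,u1,v0,v1) in dict(oiler=(216,240,218,268),cup=(241,270,246,290),spanner=(172,228,225,250)).items(): print(n,float((d[v0:v1,u0:u1]>30).mean()))
E
```

```text
100 202 231 mm 34.6 c [605. 144.] prof [38, 30, 39, 86, 215, 235, 240, 229, 220, 233, 235, 237, 240, 237, 182, 136, 43, 40, 40, 37]
100 354 385 mm 34.3 c [435. 138.] prof [40, 32, 41, 30, 25, 98, 189, 238, 239, 236, 235, 236, 233, 218, 242, 240, 233, 162, 40, 38, 40, 37, 36, 39]
120 203 231 mm 34.1 c [605. 166.] prof [38, 39, 33, 42, 185, 231, 237, 239, 217, 234, 233, 235, 241, 240, 196, 149, 52, 34, 39, 37]
120 352 383 mm 34.9 c [435. 159.] prof [37, 39, 29, 25, 48, 151, 237, 242, 241, 236, 236, 236, 219, 238, 242, 236, 199, 54, 33, 37, 40, 36, 36, 42]
160 206 232 mm 32.9 c [603. 212.] prof [57, 41, 37, 37, 60, 192, 233, 239, 231, 221, 235, 234, 237, 241, 224, 53, 18, 26, 35, 34]
160 349 378 mm 33.9 c [434. 204.] prof [32, 24, 18, 17, 95, 237, 242, 239, 236, 236, 235, 218, 241, 239, 227, 117, 40, 35, 40, 39, 37, 39, 35, 33]
200 190 234 mm 57.3 c [613. 262.] prof [218, 55, 37, 40, 36, 86, 214, 235, 241, 220, 209, 210, 212, 234, 238, 188, 135, 31, 20, 21]
200 345 374 mm 35.3 c [433. 251.] prof [32, 6, 57, 167, 239, 240, 236, 234, 234, 226, 229, 241, 236, 203, 48, 32, 33, 33, 29, 36, 33, 33, 33, 32]
oiler 0.0
cup 0.0
spanner 0.0
```

```bash
python3 - <<'E'
from bench import *
print(job_done(),read_state()["clock"])
E
```

```text
the job is handed in; nothing more can be done
the job is handed in; nothing more can be done
```

I finished the whole sequence and handed the job in at about 71 s of the 210 s allowed. No verdict was reported.

**How it went**
- **Tilting:** The moves allow no tool tilt, so I pivoted things in the grip. Each tube was levered mouth-down under the ridge's eave, and the pan was tipped against the bin's end wall.
- **First tube:** It took 10 knocks to clear, which is as many as the notes suggest. The first eight were probably too soft.
- **Second tube:** It looked clear after 2 knocks, but one nut fell out onto the mat and propped the tube up when I laid it down. I moved the tube aside, picked up the nut, put it in the pan, and laid the tube flat.
- **Pan:** I tipped it to about 35° in the bin, so the nuts slid out, then pressed it flat on the bench and slid it back under the ridge.

**Last checks**
- **Pan:** The floor I could see was empty. The front edge is about 30 mm from the ridge's middle line, on the -y side. I put it down flat on the bench but did not measure its level.
- **Tubes:** Both lie flat on the mat, at about x = 434 mm and x = 604 mm.
- **Spanner, oil bottle and cup:** No pixels changed around them.

**Not certain**
- **Nut count:** I see about 5 or 6 nuts in the bin, and the pan's weight before pouring also suggested 5 to 6. The top view is too coarse for an exact count. I also did not check under the ridge, or the pan's edge beneath the eave, for a stray nut.
- **Ridge sides:** A ridge looks the same from both sides, so I took its +y side to be the one facing the mat.
- **Tool lean:** The tool picked up a lean of about 4.5° over the job, for which I corrected the later grasps.

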